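# Put the desk tools back into the fitted foam drawer

## Robot

A 6-joint arm with a two-finger parallel gripper is mounted at the origin on the work surface. World frame = base frame: x ahead of the robot, y to its left, z up, the work surface at z = 0. Lengths are in mm, angles in rad, forces in N, time in s.
With the tool pointing down it reaches from about 350 to 875 mm from the base axis. Payload 15.5 kg.
Tool frame: the origin (TCP) lies at the very end of the fingers, on their centre line; the grasp point (between the pads) lies 19 mm behind it; z points along the fingers, y is the line along which they close (so a half turn about z gives the same grasp; the last joint's range is limited). The gripper opens to 85 mm and grips with 20 to 120 N. Pads are 22 mm wide; open, the fingers measure 114 mm over their backs; the gripper's body (76 mm by 85 mm) begins 54 mm behind the grasp point. The pads swing forward as they close: fully open they stand 13 mm farther back than shut.
Start: joints at [1.153, 0.494, 1.345, -0, 1.302, -0.096], TCP at [198.26, 592.722, 231.277] pointing down, gripper open.
Joint ranges: [-2.91, 2.91], [-0.82, 2.16], [0.22, 2.67], [-1.22, 4.37], [0.12, 2.79], [-3.08, 3.08]. Speed limits (rad/s): [1.89, 1.89, 2.57, 3.01, 3.01, 3.01].

## Interface

Orientations are given as a 3x3 rotation matrix whose columns are the frame's x, y, z axes.
In Python, from rig import ctrl gives the robot as it stands.
- The arm moves only by the tool apply_moves, never from a script. Its argument "commands" is a list that holds one entry, the list of rows, each a list of 7 numbers: the shift along the world's x, y, z in mm, then the turn, a rotation vector about the world's x, y, z in rad, then the opening, from 0 (shut) to 1 (fully open). A call has exactly 10 rows; each row is the pose to reach, as a shift and turn from the pose commanded when the call began; what a row does not reach only later rows make up. A row lasts 1/8 s, in which the tool goes at most 62.5 mm and 10.7 degrees, less where a joint would pass 70% of its speed; a pose out of reach is approached as far as the arm can. A call with a gripper value outside its range is refused whole. The fingers move at their own pace and stop on an object; "newtons" is the grip in N (left out, the last holds). Time passes only in rows, so rows that repeat a pose let the fingers close, or fill a call up. It gives the time, the measured TCP pose, the force, the opening and the grip force at its end, in the units of the state.
- ctrl.observe(): the state, without advancing time (a new reading comes with each control period).
- ctrl.snapshot(name): name is "side" or "top" or "wrist"; returns a dict with "color" (480x640x3 uint8, red, green, blue), "fx", "fy", "cx", "cy" (pixels), "R" (3x3) and "t" (3): a world point X has camera coordinates R X + t. Camera axes: x right, y down, z forward; pixel columns grow to the right and rows downward; lengths in mm; the calibration is good to about 2 mm. A picture is of the moment at which its call begins. There is no depth.
- ctrl.finish_job(): hands the job in; it is judged then, once.
The state is a dict: "clock": time; "q": joint angles; "dq": joint speeds; "joint_efforts": joint torques, N m; "ee_pos": TCP position; "tcp_rot": TCP orientation; "force": force on the tool from outside, world axes, zero at the start; "moment": the same for the moment, N m; "width": opening from 0.0 (shut) to 1.0 (fully open); "grasp_force": force on a finger pad.
Only numpy, scipy, OpenCV 4.12 (cv2) and the standard library are available. Lean on these libraries where they do the work, as an engineer would, in place of code of your own. Each camera call takes 0.05 s, during which the arm holds its last target. There are 200 camera calls.

## Task

Pull the half-open drawer right out and put every desk tool that is lying about (scissors, stapler, magnifying glass, eight-sided pen cases) back into its own cut-out in the foam, pressed fully home; a pen case must lie with its brass plate facing straight up, so roll it over on the desk first. When everything is in, push the drawer fully shut, and leave the other things on the desk where they are.

Things in the scene. Friction and masses are not known exactly. Their poses are not given: they have to be found in the camera images.
- scissors: closed scissors lying flat, black handles, steel blades, 153 mm long. Origin: underside, middle of the shank block (x -18..18, 28 wide, 20 tall) between loops and blades: grip and press there. x: towards the blade tips (at x=+78), z: up. Blades 22, then 12 wide. Loops 16 tall reach back to x=-75, the larger on the -y side (to y=-38), the smaller on +y (to y=+33). 110 g
- stapler: black and steel desk stapler, 128 mm long, 46 mm tall. Origin: underside of the base, below the middle of the arm. x: towards the narrow nose (x=+66). Base 10 tall: heel 38 wide from x=-62 to 30, nose 30 wide from 30 to 66. Upper arm 26 wide (y), z 16..46, x -58..62: grip it near x=0. 210 g.
- magnifier: magnifying glass: brass-rimmed round lens of 72 mm diameter, 13 mm tall, centre at x=+40, and wooden handle 20 wide and 20 tall from x=-2 back to x=-72. Origin: underside on the middle line, 4 mm from the lens rim. x: from handle to lens, z: up. Grip and press on the handle, at x about -13. 150 g.
- pencase_a: eight-sided (regular octagon) wooden pen case, 38 mm across flats, 120 long, with a round brass stud, 18 across, 12 out of one end (x -60 to +72). Origin: centre of the prism, on its axis, 19 above what it lies on. x: along the axis to the stud; z: out through the flat with the 70 x 10 brass plate. Starts lying on a flat, plate 90 degrees from up. Two flats are then upright to grip. 120 g
- pencase_b: a second pen case, the same in every way, but it starts with its plate 45 degrees from up. Either case may go in either pen case pocket. A roll of 45 degrees takes a case to its next flat (15.7 mm wide): push its side forwards and upwards with a fingertip, along an arc about its far bottom edge, and past 23 degrees it tips on by itself; pushed level it only slides
- drawer (a joint): how far the drawer is pulled out (m): 0 is shut against its stop, 0.215 right out against its stop; below about 0.19 the chest still covers the ends of the pockets. It slides with about 5 N and stays where it is left. It belongs to a low walnut desk-top chest (390 wide, 240 deep, 86 mm tall) at the back, and opens towards the robot. The opening is 70 mm high: tools standing proud jam
- drawer_front (a point): middle of the outer face of the drawer's front panel, 36 mm above the desk; x points into the chest (the way to push it shut), y left along the panel, z up. Panel 380 wide, 16 thick, 5 to 67 mm above the desk, so its top edge can be pinched from above; brass knobs 24 mm across stand 18 mm out at y = +90 and -90. The drawer is 345 mm wide inside; its side walls stand 45 mm above the desk
- pocket_scissors (a point): place of the scissors' origin when fully seated: floor of the pocket, 10 mm below the foam's top (31 mm above the desk). All pockets: x is where the tool's x must point, z up; cut to the tool's outline with 1.8 mm of slack all round (pen cases 3 at the ends); a springy foam lip in one wall (+y side; pen cases: -x end) takes a press of some 3 to 8 N, so tools do not drop in by themselves
- pocket_stapler (a point): place of the stapler's origin when fully seated: floor of its pocket, 14 mm below the foam's surface.
- pocket_magnifier (a point): place of the magnifying glass's origin when fully seated: floor of its pocket, 12 mm below the foam's surface.
- pocket_pencase_a (a point): place of a pen case's origin (its axis) when fully seated, 19 mm above the floor of the first pen case pocket, which is 17 mm below the foam's surface; at the +x end it has a narrow slot for the stud.
- pocket_pencase_b (a point): the same for the second pen case pocket (order across the drawer from left to right: scissors, pen case, stapler, pen case, magnifying glass; 59 to 68 mm apart)
- phone: bystander: black phone 150 x 72 x 9 mm lying flat among the tools, origin under its centre, x along it.
- mug: bystander: white mug, 80 mm across, 95 tall, origin under its centre.
- pencup: bystander: leather pen cup with pens, 72 mm across, 160 tall with the pens, origin under its centre.
There are look-alikes about, which are no part of the job. Several things have the shape of the magnifier; the one meant has the colours described above.

How it is judged:
By the outcome, as a careful person would: the job done as asked, in the order asked, and still so for the second after the job is handed in, with the robot touching nothing.
Of scissors, stapler, magnifier, pencase_a, pencase_b only 4 to 5 are there at a start; the rules pass over those that are not, and their reading is None.
At some moment in a run one of scissors, magnifier may be knocked a few centimetres aside while the robot is not near it.
Once in a run the grip may slacken for a moment while it holds something.
It also fails if it takes over 210 s, if anything falls off the work surface, if the arm or the gripper's body presses on something with over 40 N, if the wrist force passes 120 N, or if a joint passes its speed limit or range.

## Working session

There is one attempt and no reset: what is moved stays moved. The work goes in short steps, Python scripts to look and compute and a tool call to move; the robot and the scene stay as the last step left them, time stands still between calls to the robot, and variables do not carry over. Pictures are saved under pics/ and viewed, at most 14 in all, crops included, and the job is handed in when it is done.

Besides the shell and the picture viewer there is one more tool, called after ">>>" as name([rows], argument=value, ...), one row to a line, values as JSON. apply_moves: Moves the arm, as the interface text tells. Its arguments: {"type":"object","properties":{"commands":{"type":"array"},"newtons":{"type":"number"}},"required":["commands"]}

```bash
ls; mkdir -p pics; cat > h.py <<'E'
import numpy as np, cv2
from rig import ctrl
def snap(n,f=None):
    s=ctrl.snapshot(n)
    if f: cv2.imwrite('pics/'+f,cv2.cvtColor(s['color'],cv2.COLOR_RGB2BGR))
    return s
def ray(s,u,v,z):
    R=np.array(s['R']);t=np.array(s['t'])
    d=R.T@np.array([(u-s['cx'])/s['fx'],(v-s['cy'])/s['fy'],1.]);c=-R.T@t
    return c+d*(z-c[2])/d[2]
def proj(s,X):
    p=np.array(s['R'])@np.array(X,float)+np.array(s['t'])
    return np.array([p[0]/p[2]*s['fx']+s['cx'],p[1]/p[2]*s['fy']+s['cy']])
def cal(s): return {k:np.array(v).tolist() for k,v in s.items() if k!='color'}
E
python3 - <<'E'
from h import *
import json
for n in('top','side'):
    s=snap(n,n+'0.png'); json.dump(cal(s),open(n+'.json','w'))
    c=-np.array(s['R']).T@np.array(s['t']); print(n,c.round(),s['fx'],np.round(s['R'],2).tolist())
o=ctrl.observe();print(o['tcp_rot'],o['force'],o['width'])
E
```

```text
pics
top [ 305.   -8. 1242.] 499.12452731102894 [[0.01, -1.0, 0.0], [-0.99, -0.01, -0.16], [0.16, -0.0, -0.99]]
side [  51. -773. 1031.] 537.4264746391353 [[0.87, -0.49, -0.0], [-0.36, -0.64, -0.68], [0.33, 0.59, -0.74]]
[[-9.48375061e-01  3.17150685e-01 -4.32821998e-04]
 [ 3.17150963e-01  9.48374577e-01 -9.63036671e-04]
 [ 1.05049639e-04 -1.05058987e-03 -9.99999443e-01]] [ 0.57501515  0.72851032 -0.67755232] 1.0017895160930006
```

View pics/top0.png

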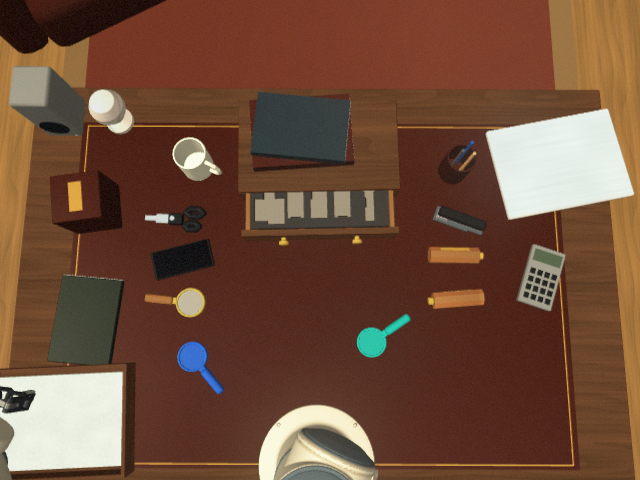

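View pics/side0.png

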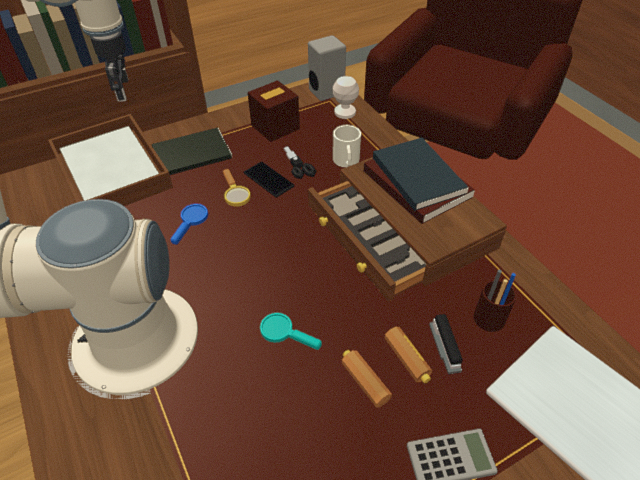

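The top view shows the scissors at (175,218), stapler (460,220), pen cases (455,255) and (458,299), and the drawer front at row ~233. Magnifier shapes: brass/wood at (190,302), blue at (193,357), teal at (372,343). I choose the brass/wood one and check it in a close crop.

```bash
python3 - <<'E'
from h import *
a=cv2.imread('pics/top0.png')
def c(x,y,w,h,W,H): return cv2.resize(a[y:y+h,x:x+w],(W,H),interpolation=cv2.INTER_CUBIC)
# left: x140-220,y200-320 ; right x420-500,y200-320; drawer x240-400,y180-250
L=c(140,200,80,125,384,600); R=c(420,200,80,125,384,600)
cv2.imwrite('pics/crop1.png',np.hstack([L,R]))
cv2.imwrite('pics/crop2.png',c(236,180,168,72,800,343))
E
```

```text
(no output)
```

View pics/crop1.png

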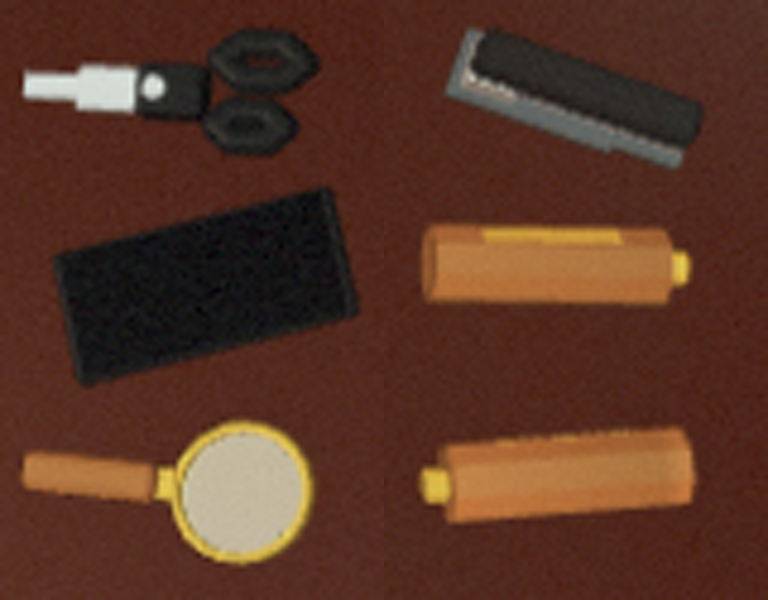

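View pics/crop2.png

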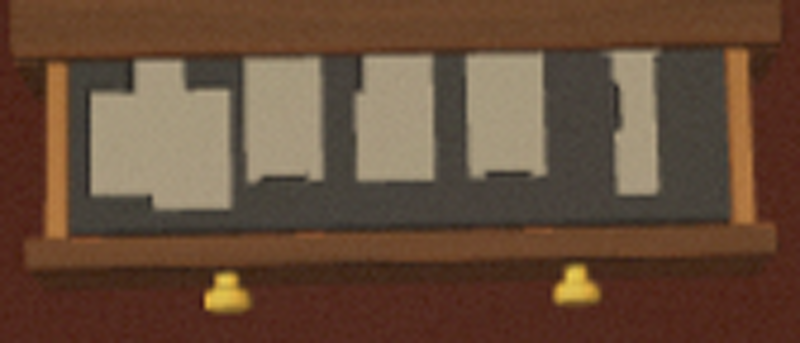

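The crops confirm it: brass rim and wooden handle at (190,302) is the magnifier. The scissors' blades point left. The stapler's nose points right. The upper case (455,255) has its plate 45° towards the chest and its stud to the right. The lower case (458,299) has only a plate sliver at its far edge, so 90° towards the chest, and its stud is to the left. All five tools are present.

```bash
python3 - <<'E'
from h import *
import json
s=json.load(open('top.json'))
L=lambda x,y:(140+x/4.8,200+y/4.8); R=lambda x,y:(420+(x-384)/4.8,200+y/4.8); D=lambda x,y:(236+x/4.762,180+y/4.762)
P={'sc_block':(L(174,91),20),'sc_tip':(L(23,86),10),'st_heel':(R(490,55),46),'st_nose':(R(690,120),46),
'b_l':(R(430,255),30),'b_r':(R(672,262),30),'b_stud':(R(688,268),19),'a_l':(R(445,487),30),'a_r':(R(692,470),30),
'mag_c':(L(243,492),13),'mag_h':(L(23,470),15),'fr_l':(D(28,246),67),'fr_r':(D(776,230),67),'fr_mid':(D(400,240),67),'knob_l':(D(227,295),36),'knob_r':(D(577,288),36),
'side_l':(D(57,235),45),'side_r':(D(742,222),45),
'ch_l':(D(10,55),86),'ch_r':(D(780,46),86),'phone':((183,259),9)}
for k,((u,v),z) in P.items(): print(k,ray(s,u,v,z).round(0))
w=snap('wrist','w0.png'); o=ctrl.observe(); T=np.array(o['tcp_rot']);p=np.array(o['ee_pos'])
c=-np.array(w['R']).T@np.array(w['t']); print('cam in tool',(T.T@(c-p)).round(1),'\n',(T.T@np.array(w['R']).T).round(2),w['fx'],w['cx'],w['cy'])
E
```

```text
sc_block [585. 354.  20.]
sc_tip [589. 436.  10.]
st_heel [ 601. -307.   46.]
st_nose [ 568. -408.   46.]
b_l [ 500. -276.   30.]
b_r [ 497. -400.   30.]
b_stud [ 496. -412.   19.]
a_l [ 381. -280.   30.]
a_r [ 391. -405.   30.]
mag_c [377. 310.  13.]
mag_h [387. 422.  15.]
fr_l [544. 181.  67.]
fr_r [ 554. -196.   67.]
fr_mid [548.  -6.  67.]
knob_l [525.  83.  36.]
knob_r [529. -98.  36.]
side_l [554. 170.  45.]
side_r [ 563. -182.   45.]
ch_l [638. 190.  86.]
ch_r [ 645. -197.   86.]
phone [485. 335.   9.]
cam in tool [  66.    -0.2 -142.5] 
 [[-0.   -0.96 -0.26]
 [ 1.   -0.    0.  ]
 [-0.   -0.26  0.96]] 339.4217761264111 316.53721905072337 248.71709426997433
```

>>> apply_moves([
  [[58,-50,-10,0,0,-0.12,1],[116,-100,-20,0,0,-0.24,1],[160,-160,-30,0,0,-0.36,1],[200,-210,-40,0,0,-0.48,1],[230,-270,-50,0,0,-0.6,1],[260,-330,-60,0,0,-0.75,1],[290,-390,-60,0,0,-0.9,1],[310,-450,-60,0,0,-1.05,1],[330,-510,-70,0,0,-1.22,1],[345,-565,-80,0,0,-1.222,1]],
], newtons=60)

```text
clock: 1.4
ee_pos: [527.3, 77.2, 158.6]
tcp_rot: [[-0.023, 1.0, 0.001], [1.0, 0.023, 0.0], [0.0, 0.001, -1.0]]
force: [0.5, 0.8, -0.0]
width: 1.001
grasp_force: 0.0
```

```bash
python3 - <<'E'
from h import *
o=ctrl.observe();print(o['clock'],o['ee_pos'],np.round(o['q'],2),np.round(o['tcp_rot'],3).tolist(),o['force'])
E
```

```text
1.4 [527.3208883   77.22737051 158.5573244 ] [0.03 0.45 1.66 0.   1.03 0.01] [[-0.023, 1.0, 0.001], [1.0, 0.023, 0.0], [0.0, 0.001, -1.0]] [ 0.46109725  0.78814364 -0.04427885]
```

>>> apply_moves([
  [[1,-28,0,0,0,0,1],[1,-28,-20,0,0,0,1],[1,-28,-60,0,0,0,1],[1,-28,-100,0,0,0,1],[1,-28,-100,0,0,0,1],[1,-28,-100,0,0,0,0],[1,-28,-100,0,0,0,0],[1,-28,-100,0,0,0,0],[1,-28,-100,0,0,0,0],[1,-28,-100,0,0,0,0]],
])

```text
clock: 2.65
ee_pos: [528.7, 51.2, 59.8]
tcp_rot: [[-0.026, 1.0, 0.003], [1.0, 0.026, -0.0], [-0.0, 0.003, -1.0]]
force: [2.1, -0.1, 19.1]
width: 0.163
grasp_force: 58.7
```

>>> apply_moves([
  [[-15,0,0,0,0,0,0],[-30,-1,0,0,0,0,0],[-45,-1,0,0,0,0,0],[-60,-2,0,0,0,0,0],[-75,-2,0,0,0,0,0],[-90,-2,0,0,0,0,0],[-103,-3,0,0,0,0,0],[-110,-3,0,0,0,0,0],[-113,-3,0,0,0,0,0],[-116,-3,0,0,0,0,0]],
])

```text
clock: 3.9
ee_pos: [418.5, 48.3, 60.0]
tcp_rot: [[-0.026, 1.0, 0.013], [1.0, 0.026, 0.0], [-0.0, 0.013, -1.0]]
force: [34.5, 6.0, -11.0]
width: 0.162
grasp_force: 58.6
```

>>> apply_moves([
  [[2,0,0,0,0,0,1],[2,0,0,0,0,0,1],[2,0,0,0,0,0,1],[2,0,50,0,0,0,1],[20,0,90,0,0,0.18,1],[50,-20,90,0,0,0.36,1],[80,-40,90,0,0,0.54,1],[100,-50,90,0,0,0.72,1],[102,-50,90,0,0,0.9,1],[102,-50,90,0,0,1.08,1]],
])

```text
clock: 5.15
ee_pos: [513.2, -1.9, 148.2]
tcp_rot: [[-0.896, 0.443, -0.001], [0.443, 0.896, 0.0], [0.001, -0.0, -1.0]]
force: [-0.2, -0.8, 0.0]
width: 1.002
grasp_force: 0.0
```

>>> apply_moves([
  [[0,0,0,0,0,0.16,1],[0,0,0,0,0,0.32,1],[0,0,0,0,0,0.49,1],[0,0,0,0,0,0.49,1],[0,0,0,0,0,0.49,1],[0,0,0,0,0,0.49,1],[0,0,0,0,0,0.49,1],[0,0,0,0,0,0.49,1],[0,0,0,0,0,0.49,1],[0,0,0,0,0,0.49,1]],
])

```text
clock: 6.4
ee_pos: [513.6, -1.8, 148.7]
tcp_rot: [[-1.0, -0.025, 0.0], [-0.025, 1.0, -0.0], [-0.0, -0.0, -1.0]]
force: [0.1, -0.0, 0.6]
width: 0.996
grasp_force: 0.0
```

```bash
python3 - <<'E'
from h import *
o=ctrl.observe();print(o['clock'],o['ee_pos'],np.round(o['tcp_rot'],3).tolist(),o['force'])
s=snap('wrist','w1.png');import pickle;pickle.dump(s,open('w1.pkl','wb'))
E
```

```text
6.4 [513.59646784  -1.76119297 148.66035304] [[-1.0, -0.025, 0.0], [-0.025, 1.0, -0.0], [-0.0, -0.0, -1.0]] [ 0.148223   -0.03347134  0.57142141]
```

View pics/w1.png

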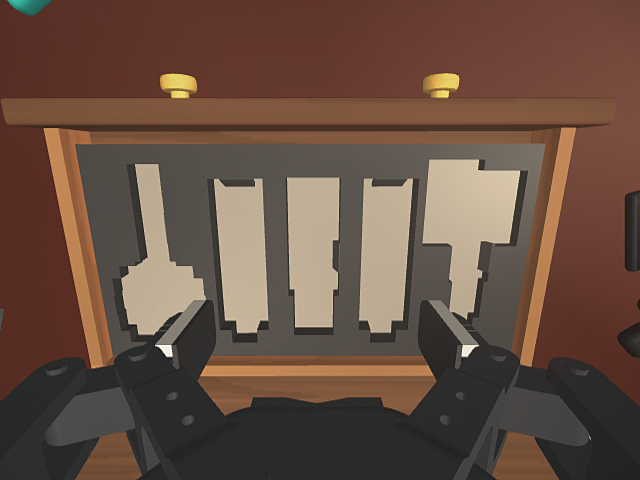

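```bash
cat > fit.py <<'E'
from h import *
from scipy.optimize import minimize
def rect(a,b,c,d): return np.array([[a,c],[b,c],[b,d],[a,d]],float)
def circ(x,r): t=np.arange(0,6.28,.15); return np.c_[x+r*np.cos(t),r*np.sin(t)]
def place(P,x,y,th):
    c,s=np.cos(th),np.sin(th); return P@np.array([[c,s],[-s,c]])+[x,y]
def pj(s,P,z): return np.array([proj(s,[a,b,z]) for a,b in P])
def fillpoly(m,q): cv2.fillPoly(m,[np.round(q*16).astype(np.int32)],1,shift=4)
def flat(s,shape,p,z):
    m=np.zeros((480,640),np.uint8)
    for P in shape: fillpoly(m,pj(s,place(P,*p),z))
    return m
def hullpart(s,P,p,z0,z1):
    m=np.zeros((480,640),np.uint8); Q=place(P,*p)
    q=np.r_[pj(s,Q,z0),pj(s,Q,z1)].astype(np.float32); fillpoly(m,cv2.convexHull(q)[:,0]); return m
def fit(model,mask,valid,p0,steps=(8,8,.08)):
    m=cv2.GaussianBlur(mask.astype(np.float32),(0,0),1)
    def f(p):
        a=cv2.GaussianBlur(model(p).astype(np.float32),(0,0),1); return (((a-m)**2)*valid).sum()
    best=None
    simp=[np.array(p0,float)]+[np.array(p0,float)+np.eye(3)[i]*steps[i] for i in range(3)]
    r=minimize(f,p0,method='Nelder-Mead',options=dict(initial_simplex=simp,xatol=.02,fatol=.1))
    r=minimize(f,r.x,method='Nelder-Mead',options=dict(initial_simplex=[r.x]+[r.x+np.eye(3)[i]*steps[i]/4 for i in range(3)],xatol=.02,fatol=.1))
    return r.x,r.fun/max(1,mask.sum())
E
python3 - <<'E'
from fit import *
import pickle
s=pickle.load(open('w1.pkl','rb')); im=s['color'].astype(int)
mask=((im.min(2)>120)&(im.max(2)-im.min(2)<75)).astype(np.uint8)
valid=np.ones((480,640),np.float32)
for P in ([(105,480),(110,345),(195,285),(220,300),(222,480)],[(415,480),(417,300),(440,290),(525,345),(525,480)]): cv2.fillPoly(valid,[np.array(P)],0)
valid[385:]=0
SH={'pencase_1':([rect(-63,63,-20.8,20.8),rect(63,74,-10.8,10.8)],14),'stapler':([rect(-63.8,30,-20.8,20.8),rect(29,67.8,-16.8,16.8)],17),
'pencase_2':([rect(-63,63,-20.8,20.8),rect(63,74,-10.8,10.8)],14),'magnifier':([rect(-73.8,5,-11.8,11.8),circ(40,37.8)],19),
'scissors':([rect(-76.8,-16,-39.8,-2),rect(-66,-16,-3,34.8),rect(-18,19.8,-15.8,15.8),rect(19,45,-12.8,12.8)],21)}
for n,(u,v) in dict(pencase_1=(387,255),stapler=(315,252),pencase_2=(242,252),magnifier=(152,250),scissors=(468,240)).items():
    sh,zf=SH[n]; x,y,_=ray(s,u,v,zf); 
    if n=='stapler': x+=0
    roi=np.zeros_like(valid); 
    box=flat(s,[rect(-90,90,-45,45)],(x,y,.026),31) if n in('magnifier','scissors') else flat(s,[rect(-85,85,-30,30)],(x,y,.026),31)
    if n=='magnifier':x-=5
    mk=mask*box
    model=lambda p: flat(s,sh,p,zf)&flat(s,sh,p,31)
    p,e=fit(model,mk,valid*box,(x,y,.026)); print(n,np.round(p,3),round(e,3))
    out=locals().get('out',cv2.cvtColor(s['color'],cv2.COLOR_RGB2BGR)); 
    c,_=cv2.findContours(model(p),0,2); cv2.drawContours(out,c,-1,(0,0,255),1)
for uv in [(310,125),(6,122),(612,120)]: print('panel top outer/inner?',ray(s,*uv,67).round(1))
for v in (99,126): print('panel top edge',v,ray(s,310,v,67).round(1))
cv2.imwrite('pics/fit1.png',out)
E
```

```text
pencase_1 [5.26039e+02 5.43430e+01 2.60000e-02] 0.124
stapler [ 5.27183e+02 -4.85500e+00  2.90000e-02] 0.025
pencase_2 [ 5.29593e+02 -6.33940e+01  2.40000e-02] 0.038
magnifier [ 5.28190e+02 -1.31808e+02  2.60000e-02] 0.026
scissors [5.24035e+02 1.20985e+02 1.70000e-02] 0.062
panel top outer/inner? [428.8  -8.2  67. ]
panel top outer/inner? [ 431.7 -197.    67. ]
panel top outer/inner? [421.2 179.1  67. ]
panel top edge 99 [413.8  -8.4  67. ]
panel top edge 126 [429.4  -8.1  67. ]
```

View pics/fit1.png

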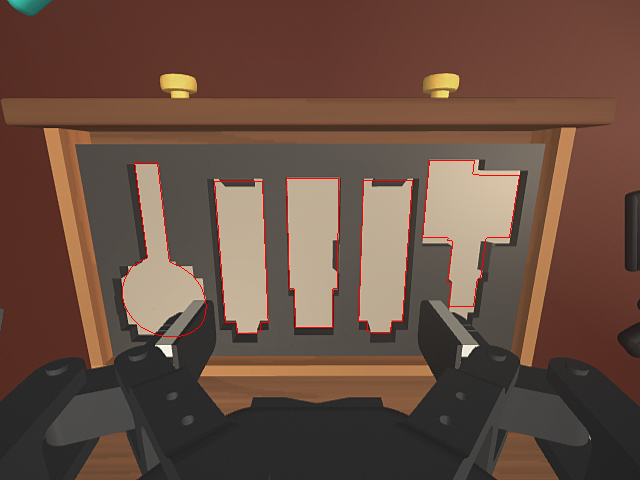

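>>> apply_moves([
  [[0,-50,20,0,0,0,1],[0,-105,40,0,0,0,1],[0,-160,51,0,0,0,1],[2,-220,51,0,0,0,1],[4,-280,51,0,0,0,1],[6,-330,51,0,0,0,1],[6,-343,51,0,0,0,1],[6,-343,51,0,0,0,1],[6,-343,51,0,0,0,0.3],[6,-343,51,0,0,0,0.0]],
])

```text
clock: 7.7
ee_pos: [519.8, -343.4, 199.8]
tcp_rot: [[-1.0, -0.027, -0.0], [-0.027, 1.0, 0.0], [0.0, 0.0, -1.0]]
force: [-0.7, 0.8, 0.0]
width: 0.604
grasp_force: 0.0
```

```bash
python3 - <<'E'
from fit import *
s=snap('wrist','w2.png');import pickle;pickle.dump(s,open('w2.pkl','wb'))
im=s['color'].astype(int)
for u,v in [(320,50),(320,150),(320,250),(100,100)]: print(im[v,u])
o=ctrl.observe();print(o['ee_pos'],o['width'])
E
```

```text
[93 53 43]
[92 52 41]
[88 50 39]
[50 48 46]
[ 519.78426058 -343.67518402  199.79993956] 0.51626075097517
```

View pics/w2.png

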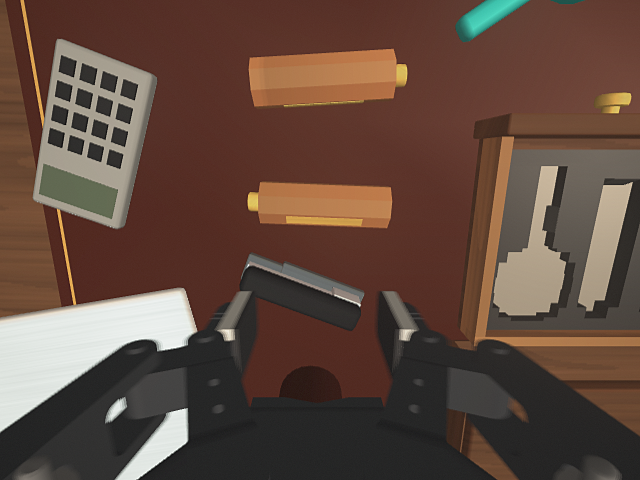

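The picture confirms it. Case a (row 78) has its plate on the vertical far side, case b (row 205) has its plate 45° up on the far side, so both must roll towards the robot. The stapler is at (303,292).

```bash
cat >> fit.py <<'E'
def hull3(s,pts,p):
    m=np.zeros((480,640),np.uint8); pts=np.array(pts,float); Q=np.c_[place(pts[:,:2],*p),pts[:,2]]
    q=np.array([proj(s,X) for X in Q],np.float32); fillpoly(m,cv2.convexHull(q)[:,0]); return m
A=np.arange(8)*np.pi/4+np.pi/8
OCT=[(x,20.57*np.cos(a),19+20.57*np.sin(a)) for x in(-60,60) for a in A]
STUD=[(x,9*np.cos(a),19+9*np.sin(a)) for x in(58,72) for a in np.arange(16)*np.pi/8]
def case_model(s,p,dz=0):
    f=lambda L:[(x,y,z+dz) for x,y,z in L]
    return hull3(s,f(OCT),p)|hull3(s,f(STUD),p)
def box(a,b,c,d,e,f): return [(x,y,z) for x in(a,b) for y in(c,d) for z in(e,f)]
STAP=[box(-62,30,-19,19,0,10),box(29,66,-15,15,0,10),box(-58,62,-13,13,16,46)]
def stap_model(s,p): return np.bitwise_or.reduce([hull3(s,b,p) for b in STAP])
def orange(im):
    im=im.astype(int); return ((im[...,0]-im[...,2]>68)&(im[...,0]>120)).astype(np.uint8)
def fitcase(s,p0):
    b=cv2.dilate(case_model(s,p0),np.ones((61,61)))
    return fit(lambda p:case_model(s,p),orange(s['color'])*b,b.astype(np.float32),p0)
E
python3 - <<'E'
from fit import *
import pickle
s=pickle.load(open('w2.pkl','rb'))
out=cv2.cvtColor(s['color'],cv2.COLOR_RGB2BGR)
def draw(m):
    c,_=cv2.findContours(m,0,2); cv2.drawContours(out,c,-1,(0,255,0),1)
for n,p0 in (('b',(498,-338,-np.pi/2)),('a',(386,-342,np.pi/2+.05))):
    p,e=fitcase(s,p0); print(n,p.round(3),round(e,3)); draw(case_model(s,p))
im=s['color'].astype(int)
mk=((im[...,0]-im[...,2]<25)).astype(np.uint8)
p0=(585,-357,-np.pi/2-.31)
b=cv2.dilate(stap_model(s,p0),np.ones((31,31))).astype(np.float32); 
for P in ([(200,480),(200,330),(225,285),(258,288),(258,480)],[(370,480),(372,285),(400,285),(425,340),(430,480)]): cv2.fillPoly(b,[np.array(P)],0)
p,e=fit(lambda p:stap_model(s,p),mk*(b>0),b,p0); print('st',p.round(3),e); draw(stap_model(s,p))
cv2.imwrite('pics/fit2.png',out[30:360,180:460])
E
```

```text
b [ 497.515 -337.055   -1.585] 0.012
a [ 388.833 -342.658    1.652] 0.013
st [ 586.683 -355.668   -1.887] 0.06359708606477524
```

View pics/fit2.png

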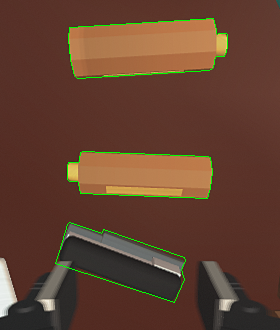

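>>> apply_moves([
  [[13,5,-20,0,0,0,0],[13,5,-70,0,0,0,0],[13,5,-120,0,0,0,0],[13,5,-160,0,0,0,0],[13,5,-176,0,0,0,0],[13,5,-176,0,0,0,0],[13,5,-176,0,0,0,0],[13,5,-176,0,0,0,0],[10,5,-176,0,0,0,0],[8,5,-176,0,0,0,0]],
])

```text
clock: 9.0
ee_pos: [527.4, -339.9, 24.0]
tcp_rot: [[-1.0, -0.025, 0.0], [-0.025, 1.0, -0.0], [-0.0, -0.0, -1.0]]
force: [0.8, 0.1, -0.4]
width: 0.001
grasp_force: 0.0
```

```bash
python3 - <<'E'
from fit import *
import pickle
o=ctrl.observe();print(o['ee_pos'],o['width'],o['force'])
s=snap('wrist');
p,e=fitcase(s,(497.5,-337,-1.585)); print(p.round(3),e)
s=snap('side','s1.png'); c=proj(s,[500,-337,20]); print(c)
im=cv2.imread('pics/s1.png'); x,y=map(int,c); cv2.imwrite('pics/s1c.png',cv2.resize(im[y-60:y+60,x-80:x+80],(640,480)))
E
```

```text
[ 527.44952388 -339.87443795   24.04713194] 0.0013363919715867335 [ 0.76903461  0.08508818 -0.38203601]
[ 486.163 -329.049   -1.572] 0.38764787576239135
[407.84323541 352.57683603]
```

>>> apply_moves([
  [[-2,0,0,0,0,0,0],[-4,0,2.3,0,0,0,0],[-6.6,0,4.3,0,0,0,0],[-9.1,0,6.1,0,0,0,0],[-11.8,0,7.8,0,0,0,0],[-14.7,0,9.1,0,0,0,0],[-17.6,0,10.2,0,0,0,0],[-20.6,0,11.1,0,0,0,0],[-23,0,12,0,0,0,0],[-23,0,12,0,0,0,0]],
])

```text
clock: 10.35
ee_pos: [504.5, -339.8, 35.7]
tcp_rot: [[-1.0, -0.025, -0.0], [-0.025, 1.0, -0.0], [0.0, -0.0, -1.0]]
force: [-1.2, -0.5, -0.3]
width: -0.003
grasp_force: 0.0
```

>>> apply_moves([
  [[-15,0,40,0,0,0,0],[-10,0,100,0,0,0,0],[0,0,150,0,0,0,0],[5,0,170,0,0,0,0],[5,0,170,0,0,0,0],[5,0,170,0,0,0,0],[5,0,170,0,0,0,0],[5,0,170,0,0,0,0],[5,0,170,0,0,0,0],[5,0,170,0,0,0,0]],
])

```text
clock: 11.6
ee_pos: [509.6, -339.7, 205.5]
tcp_rot: [[-1.0, -0.025, -0.0], [-0.025, 1.0, 0.0], [0.0, 0.0, -1.0]]
force: [0.2, 0.5, 0.7]
width: 0.001
grasp_force: 0.0
```

```bash
python3 - <<'E'
from fit import *
import pickle
s=snap('wrist','w3.png');
for n,p0 in (('b',(482,-338,-np.pi/2)),('a',(389,-342.6,1.652))):
    p,e=fitcase(s,p0); print(n,p.round(3),round(e,3))
    H=cv2.getPerspectiveTransform(np.float32([proj(s,[*q,38]) for q in place(rect(-60,60,-19,19),*p)]),np.float32([[0,0],[240,0],[240,76],[0,76]]))
    cv2.imwrite('pics/top_%s.png'%n,cv2.warpPerspective(cv2.imread('pics/w3.png'),H,(240,76)))
    im=cv2.warpPerspective(s['color'],H,(240,76)).astype(int); 
    print((im[4:76:6,60:180].mean(1)).round().astype(int).tolist())
o=ctrl.observe();print(o['ee_pos'])
E
```

```text
b [ 481.897 -336.979   -1.584] 0.007
[[184, 119, 73], [184, 119, 73], [184, 119, 73], [184, 124, 78], [213, 177, 91], [221, 193, 96], [224, 198, 97], [226, 199, 98], [182, 124, 79], [166, 104, 64], [166, 104, 64], [164, 103, 64]]
a [ 388.635 -342.785    1.654] 0.01
[[167, 105, 64], [167, 104, 64], [167, 104, 64], [182, 126, 80], [182, 126, 80], [182, 126, 80], [182, 126, 80], [182, 126, 80], [181, 122, 77], [181, 116, 70], [181, 116, 70], [113, 68, 48]]
[ 509.5651591  -339.77464632  205.56149952]
```

>>> apply_moves([
  [[-50,0,-20,0,0,0.058,0],[-86,0,-60,0,0,0.058,0],[-86,0,-110,0,0,0.058,0],[-86,0,-150,0,0,0.058,0],[-86,0,-181.5,0,0,0.058,0],[-86,0,-181.5,0,0,0.058,0],[-86,0,-181.5,0,0,0.058,0],[-88,0,-181.5,0,0,0.058,0],[-91,0,-181.5,0,0,0.058,0],[-91,0,-181.5,0,0,0.058,0]],
])

```text
clock: 12.9
ee_pos: [418.5, -339.9, 24.6]
tcp_rot: [[-0.997, -0.083, 0.0], [-0.083, 0.997, -0.0], [-0.0, -0.0, -1.0]]
force: [0.5, -0.1, 0.1]
width: -0.002
grasp_force: 0.0
```

>>> apply_moves([
  [[-2,0,0,0,0,0,0],[-4,-0.3,2.3,0,0,0,0],[-6.6,-0.5,4.3,0,0,0,0],[-9.1,-0.7,6.1,0,0,0,0],[-11.8,-0.9,7.8,0,0,0,0],[-14.7,-1.2,9.1,0,0,0,0],[-17.6,-1.5,10.2,0,0,0,0],[-20.6,-1.7,11.1,0,0,0,0],[-23,-1.9,12,0,0,0,0],[-23,-1.9,12,0,0,0,0]],
])

```text
clock: 14.15
ee_pos: [395.4, -341.7, 36.2]
tcp_rot: [[-0.997, -0.083, -0.0], [-0.083, 0.997, 0.0], [0.0, 0.0, -1.0]]
force: [1.0, -0.6, -0.6]
width: 0.002
grasp_force: 0.0
```

>>> apply_moves([
  [[-15,0,40,0,0,0,0],[0,0,60,0,0,0,0],[20,0,90,0,0,0,0],[40,0,120,0,0,0,0],[40,0,120,0,0,0,0],[40,0,120,0,0,0,0],[40,0,120,0,0,0,0],[40,0,120,0,0,0,0],[40,0,120,0,0,0,0],[40,0,120,0,0,0,0]],
])

```text
clock: 15.4
ee_pos: [435.5, -341.7, 156.0]
tcp_rot: [[-0.997, -0.083, -0.0], [-0.083, 0.997, 0.0], [0.0, 0.0, -1.0]]
force: [0.0, 0.6, -0.6]
width: -0.001
grasp_force: 0.0
```

```bash
cat > topcol.py <<'E'
from fit import *
def topcol(s,p):
    H=cv2.getPerspectiveTransform(np.float32([proj(s,[*q,38]) for q in place(rect(-60,60,-19,19),*p)]),np.float32([[0,0],[240,0],[240,76],[0,76]]))
    im=cv2.warpPerspective(s['color'],H,(240,76)).astype(int); return (im[4:76:6,60:180].mean(1)).round().astype(int).tolist()
E
python3 - <<'E'
from topcol import *
s=snap('wrist','w4.png');
for n,p0 in (('a',(373,-344,1.652)),):
    p,e=fitcase(s,p0); print(n,p.round(3),round(e,3)); print(topcol(s,p))
o=ctrl.observe();print(o['ee_pos'])
E
```

```text
a [ 356.117 -332.715    1.713] 0.619
[[241, 187, 119], [241, 187, 119], [241, 187, 119], [241, 183, 115], [241, 173, 105], [241, 172, 105], [242, 173, 105], [171, 104, 71], [133, 73, 56], [132, 73, 56], [131, 72, 56], [130, 71, 56]]
[ 435.50979295 -341.67874379  156.0508713 ]
```

```bash
python3 - <<'E'
from topcol import *
im=cv2.cvtColor(cv2.imread('pics/w4.png'),cv2.COLOR_BGR2RGB)
n,l,st,c=cv2.connectedComponentsWithStats(orange(im)); print([(st[i].tolist(),c[i].round().tolist()) for i in range(1,n) if st[i,4]>300])
s=ctrl.snapshot('wrist'); print(proj(s,[373,-344,38]),proj(s,[482,-337,38]))
for x,y in [(320,60),(320,20),(100,60),(320,150)]: print(im[y,x])
s=snap('top','t1.png')
n,l,st,c=cv2.connectedComponentsWithStats(orange(s['color'])); print([(st[i].tolist(),c[i].round().tolist()) for i in range(1,n) if st[i,4]>100 and c[i][0]>400])
E
```

```text
[([457, 6, 16, 55, 325], [464.0, 35.0]), ([158, 13, 482, 345, 74623], [365.0, 186.0]), ([0, 64, 19, 143, 570], [8.0, 139.0]), ([0, 203, 31, 187, 2750], [10.0, 328.0]), ([467, 245, 173, 129, 6172], [528.0, 290.0]), ([29, 293, 18, 93, 369], [38.0, 339.0])]
[320.66979415 161.39885801] [317.80836888 297.5483255 ]
[124  67  55]
[122  68  56]
[117  61  49]
[240 185 116]
[([548, 0, 92, 480, 15253], [611.0, 141.0]), ([397, 126, 107, 3, 173], [456.0, 127.0]), ([430, 253, 38, 16, 389], [449.0, 259.0]), ([375, 463, 58, 3, 137], [401.0, 464.0])]
```

View pics/w4.png

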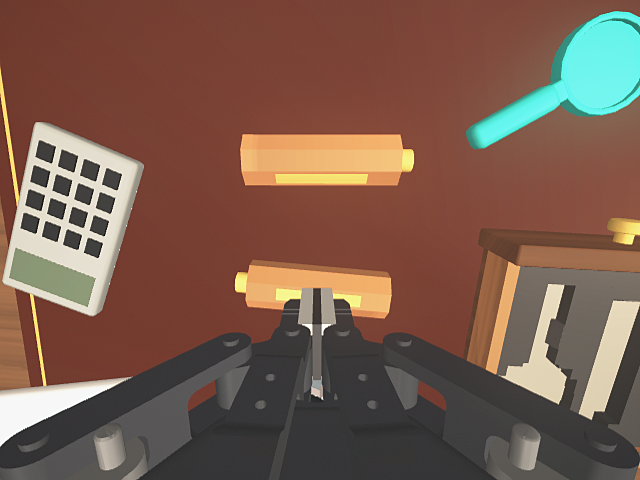

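The second view shows case a rolled with its plate now 45° up at (320,180), and the image is brighter than before. The next step is to make the mask brightness-independent.

```bash
cat >> fit.py <<'E'
def orange(im):
    im=im.astype(float); R,B=im[...,0],im[...,2]; le=(R-B>.4*R)&(im[...,1]<.61*R)&(R<150); m=np.median(R[le]); 
    return ((R-B>.35*R)&(R>1.35*m)).astype(np.uint8)
E
python3 - <<'E'
from topcol import *
s=snap('wrist');
p,e=fitcase(s,(373,-344,1.652)); print(p.round(3),round(e,3)); print(topcol(s,p)); print(ctrl.observe()['ee_pos'])
E
```

```text
[ 371.709 -343.748    1.653] 0.003
[[244, 194, 103], [245, 221, 111], [247, 230, 115], [237, 172, 109], [240, 183, 116], [240, 183, 116], [240, 183, 116], [240, 183, 116], [240, 182, 115], [239, 169, 103], [239, 169, 103], [239, 169, 103]]
[ 435.59547788 -341.68608731  156.13200833]
```

>>> apply_moves([
  [[-29,1,-20,0,0,0,0],[-29,1,-60,0,0,0,0],[-29,1,-100,0,0,0,0],[-29,1,-132,0,0,0,0],[-29,1,-132,0,0,0,0],[-29,1,-132,0,0,0,0],[-31,1,-132,0,0,0,0],[-34,1,-132,0,0,0,0],[-34,1,-132,0,0,0,0],[-34,1,-132,0,0,0,0]],
])

```text
clock: 16.85
ee_pos: [401.6, -340.8, 24.3]
tcp_rot: [[-0.997, -0.083, 0.0], [-0.083, 0.997, -0.0], [-0.0, -0.0, -1.0]]
force: [0.3, 0.7, 0.4]
width: 0.004
grasp_force: 0.0
```

>>> apply_moves([
  [[-2,0,0,0,0,0,0],[-4,-0.3,2.3,0,0,0,0],[-6.6,-0.5,4.3,0,0,0,0],[-9.1,-0.7,6.1,0,0,0,0],[-11.8,-0.9,7.8,0,0,0,0],[-14.7,-1.2,9.1,0,0,0,0],[-17.6,-1.5,10.2,0,0,0,0],[-20.6,-1.7,11.1,0,0,0,0],[-23,-1.9,12,0,0,0,0],[-23,-1.9,12,0,0,0,0]],
])

```text
clock: 18.1
ee_pos: [378.4, -342.6, 36.2]
tcp_rot: [[-0.997, -0.083, -0.0], [-0.083, 0.997, 0.0], [0.0, 0.0, -1.0]]
force: [0.1, -0.5, -0.7]
width: 0.002
grasp_force: 0.0
```

>>> apply_moves([
  [[-15,0,40,0,0,0,0],[0,0,60,0,0,0,0],[20,0,100,0,0,0,0],[50,0,140,0,0,0,0.5],[70,0,165,0,0,0,1],[70,0,165,0,0,0,1],[70,0,165,0,0,0,1],[70,0,165,0,0,0,1],[70,0,165,0,0,0,1],[70,0,165,0,0,0,1]],
])

```text
clock: 19.35
ee_pos: [448.3, -342.6, 200.8]
tcp_rot: [[-0.997, -0.083, -0.0], [-0.083, 0.997, 0.0], [0.0, 0.0, -1.0]]
force: [-0.0, 0.5, 1.1]
width: 1.003
grasp_force: 0.0
```

```bash
python3 - <<'E'
from topcol import *
s=snap('wrist','w5.png');
for n,p0 in (('a',(355,-345,1.653)),('b',(481.9,-337,-1.584))):
    p,e=fitcase(s,p0); print(n,p.round(3),round(e,3)); print(topcol(s,p));
print(ctrl.observe()['ee_pos'])
E
```

```text
a [ 354.621 -344.9      1.653] 0.001
[[225, 147, 90], [225, 147, 90], [225, 147, 90], [231, 162, 101], [246, 235, 130], [246, 240, 135], [247, 242, 138], [247, 244, 138], [236, 175, 111], [236, 163, 99], [236, 163, 99], [239, 164, 99]]
b [ 482.052 -337.291   -1.583] 0.025
[[236, 165, 101], [236, 165, 101], [236, 165, 101], [236, 174, 109], [245, 232, 124], [247, 241, 132], [247, 242, 135], [247, 244, 136], [234, 169, 107], [224, 145, 89], [230, 150, 92], [118, 65, 50]]
[ 448.39747221 -342.5989983   200.93297512]
```

>>> apply_moves([
  [[4,1,0,0,0,-0.17,1],[8,2,-10,0,0,-0.34,1],[12,3,-20,0,0,-0.51,1],[16,4,-30,0,0,-0.68,1],[20,5,-40,0,0,-0.85,1],[24,5,-50,0,0,-1.02,1],[28,5,-60,0,0,-1.19,1],[31,5,-70,0,0,-1.36,1],[34,5,-80,0,0,-1.53,1],[34,5,-90,0,0,-1.666,1]],
])

```text
clock: 20.65
ee_pos: [482.8, -337.6, 110.7]
tcp_rot: [[0.017, 1.0, 0.0], [1.0, -0.017, -0.0], [-0.0, 0.0, -1.0]]
force: [0.9, -0.5, -0.3]
width: 0.996
grasp_force: 0.0
```

```bash
python3 - <<'E'
from topcol import *
o=ctrl.observe();print(o['ee_pos'],np.round(o['tcp_rot'],3).tolist(),np.round(o['q'],2))
s=snap('wrist','w6.png');
p,e=fitcase(s,(482,-337,-1.583)); print(p.round(3),round(e,3))
E
```

```text
[ 482.76358849 -337.62626256  110.71025534] [[0.017, 1.0, 0.0], [1.0, -0.017, -0.0], [-0.0, 0.0, -1.0]] [-0.71  0.58  1.57  0.    0.99 -0.69]
[ 481.562 -336.436   -1.591] 0.005
```

>>> apply_moves([
  [[-1,0.8,-40,0,0,0,1],[-1,0.8,-80,0,0,0,1],[-1,0.8,-97.5,0,0,0,1],[-1,0.8,-97.5,0,0,0,1],[-1,0.8,-97.5,0,0,0,0],[-1,0.8,-97.5,0,0,0,0],[-1,0.8,-97.5,0,0,0,0],[-1,0.8,-97.5,0,0,0,0],[-1,0.8,-97.5,0,0,0,0],[-1,0.8,-97.5,0,0,0,0]],
], newtons=60)

```text
clock: 21.95
ee_pos: [482.0, -337.1, 14.9]
tcp_rot: [[0.012, 1.0, 0.001], [1.0, -0.012, -0.001], [-0.001, 0.001, -1.0]]
force: [-1.8, 2.7, 12.6]
width: 0.426
grasp_force: 59.7
```

>>> apply_moves([
  [[0,0,20,0,0,0,0],[0,0,40,0,0,0,0],[0,0,70,0,0,0,0],[0,0,100,0,0,0,0],[0,0,130,0,0,0,0],[0,0,130,0,0,0,0],[0,0,130,0,0,0,0],[0,0,130,0,0,0,0],[0,0,130,0,0,0,0],[0,0,130,0,0,0,0]],
])

```text
clock: 23.2
ee_pos: [481.5, -336.7, 143.2]
tcp_rot: [[0.012, 1.0, -0.001], [1.0, -0.012, 0.0], [0.0, -0.001, -1.0]]
force: [0.4, 0.0, -1.1]
width: 0.425
grasp_force: 61.3
```

```bash
python3 - <<'E'
from topcol import *
o=ctrl.observe();print(o['ee_pos'],o['width']*85,o['force'],o['moment'])
s=snap('wrist','w7.png')
E
```

```text
[ 481.47008611 -336.68860367  143.23072104] 36.11643473229456 [ 0.35755915  0.00320281 -1.09224793] [-0.02557021  0.01599539 -0.05079595]
```

View pics/w7.png

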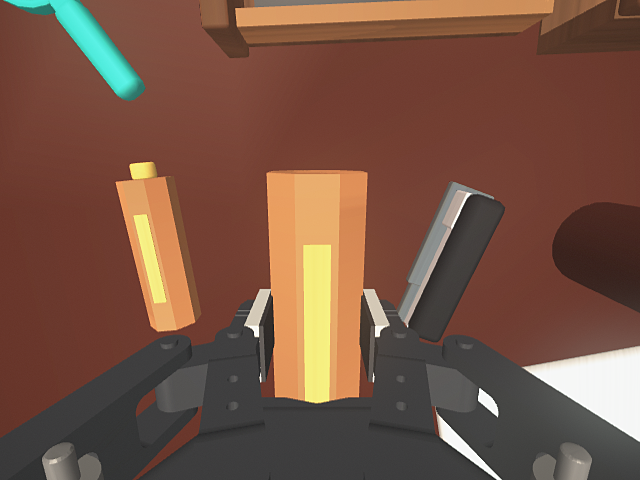

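```bash
cat > hand.py <<'E'
from topcol import *
def handfit(dz,rowmax=288,yaw0=None,sg=1):
    o=ctrl.observe(); T=np.array(o['tcp_rot']); p=np.array(o['ee_pos']); s=snap('wrist')
    # case axis = sg * tool x
    ax=-T[:,0]*sg; y0=np.arctan2(ax[1],ax[0]); p0=(p[0],p[1],y0)
    b=cv2.dilate(case_model(s,p0,dz),np.ones((61,61))).astype(np.float32); b[rowmax:]=0
    q,e=fit(lambda q:case_model(s,q,dz),orange(s['color'])*(b>0),b,p0,(5,5,.03))
    d=q[:2]-p[:2]; print('TCP',p.round(2),'toolx',T[:2,0].round(4),'F',np.round(o['force'],1),'w',round(o['width'],3)); print('case',q.round(3),'err',round(e,4),'along',round(d@ax[:2],2),'across',round(d@np.array([-ax[1],ax[0]]),2))
E
python3 -c "
from hand import *
handfit(128.3)"
```

```text
TCP [ 481.54 -336.69  143.33] toolx [0.012  0.9999] F [-0.4  0.6 -0.5] w 0.421
case [ 481.377 -336.534   -1.588] err 0.0026 along -0.15 across -0.16
```

>>> apply_moves([
  [[5,27,0,0,0,0.17,0],[10,55,0,0,0,0.34,0],[15,82,0,0,0,0.51,0],[20,110,0,0,0,0.68,0],[25,137,0,0,0,0.85,0],[30,164,0,0,0,1.02,0],[35,192,0,0,0,1.19,0],[40,220,0,0,0,1.36,0],[45,247,0,0,0,1.5,0],[48,273,0,0,0,1.609,0]],
])

```text
clock: 24.55
ee_pos: [529.8, -62.9, 143.7]
tcp_rot: [[-1.0, -0.03, 0.0], [-0.03, 1.0, -0.0], [-0.0, -0.0, -1.0]]
force: [0.3, -0.3, -1.9]
width: 0.42
grasp_force: 65.8
```

```bash
python3 -c "
from hand import *
handfit(128.3)"
```

```text
TCP [529.83 -62.86 143.66] toolx [-0.9995 -0.0304] F [ 0.3 -0.3 -1.9] w 0.42
case [ 5.29727e+02 -6.30240e+01  3.30000e-02] err 0.0046 along -0.11 across -0.16
```

>>> apply_moves([
  [[-0.2,-0.5,-40,0,0,-0.005,0],[-0.2,-0.5,-80,0,0,-0.005,0],[-0.2,-0.5,-92,0,0,-0.005,0],[-0.2,-0.5,-96,0,0,-0.005,0],[-0.2,-0.5,-98,0,0,-0.005,0],[-0.2,-0.5,-100,0,0,-0.005,0],[-0.2,-0.5,-102,0,0,-0.005,0],[-0.2,-0.5,-104,0,0,-0.005,0],[-0.2,-0.5,-105,0,0,-0.005,0],[-0.2,-0.5,-105,0,0,-0.005,0]],
])

```text
clock: 25.85
ee_pos: [529.3, -64.3, 38.6]
tcp_rot: [[-1.0, -0.021, -0.0], [-0.021, 1.0, 0.0], [0.0, 0.0, -1.0]]
force: [0.4, 0.4, -1.3]
width: 0.425
grasp_force: 65.9
```

>>> apply_moves([
  [[0,0,-1,0,0,0,0],[0,0,-2,0,0,0,0],[0,0,-3,0,0,0,0],[0,0,-4,0,0,0,0],[0,0,-5,0,0,0,0],[0,0,-6,0,0,0,0],[0,0,-7,0,0,0,0],[0,0,-8,0,0,0,0],[0,0,-9,0,0,0,0],[0,0,-9,0,0,0,0]],
])

```text
clock: 27.1
ee_pos: [529.6, -64.3, 30.1]
tcp_rot: [[-1.0, -0.021, 0.001], [-0.021, 1.0, -0.0], [-0.001, -0.0, -1.0]]
force: [1.1, -0.1, 12.8]
width: 0.427
grasp_force: 72.0
```

>>> apply_moves([
  [[0,0,-1,0,0,0,0],[0,0,-1,0,0,0,0],[0,0,0,0,0,0,1],[0,0,0,0,0,0,1],[0,0,0,0,0,0,1],[0,0,50,0,0,0,1],[0,0,50,0,0,0,0],[0,0,50,0,0,0,0],[0,0,50,0,0,0,0],[0,0,50,0,0,0,0]],
])

```text
clock: 28.35
ee_pos: [529.0, -64.2, 78.9]
tcp_rot: [[-1.0, -0.021, -0.001], [-0.021, 1.0, 0.0], [0.001, 0.0, -1.0]]
force: [0.0, -0.3, -0.1]
width: 0.143
grasp_force: 0.0
```

>>> apply_moves([
  [[0,0,0,0,0,0,0],[0,0,-10,0,0,0,0],[0,0,-20,0,0,0,0],[0,0,-25,0,0,0,0],[0,0,-26,0,0,0,0],[0,0,-27,0,0,0,0],[0,0,-28,0,0,0,0],[0,0,-29,0,0,0,0],[0,0,-29.5,0,0,0,0],[0,0,-29.5,0,0,0,0]],
])

```text
clock: 29.6
ee_pos: [530.8, -64.2, 52.0]
tcp_rot: [[-1.0, -0.021, 0.004], [-0.021, 1.0, -0.0], [-0.004, -0.0, -1.0]]
force: [-4.0, 6.0, 31.9]
width: 0.004
grasp_force: 16.2
```

>>> apply_moves([
  [[0,0,50,0,0,0,0.5],[-20,-40,90,0,0,-0.17,1],[-40,-80,90,0,0,-0.34,1],[-60,-120,90,0,0,-0.51,1],[-80,-160,90,0,0,-0.68,1],[-100,-200,80,0,0,-0.85,1],[-120,-230,75,0,0,-1.02,1],[-140,-250,70,0,0,-1.19,1],[-160,-270,65,0,0,-1.36,1],[-175,-281,60,0,0,-1.51,1]],
])

```text
clock: 30.85
ee_pos: [353.8, -346.5, 110.2]
tcp_rot: [[-0.076, 0.997, 0.001], [0.997, 0.076, -0.001], [-0.001, 0.001, -1.0]]
force: [-0.2, -0.4, -0.2]
width: 1.001
grasp_force: 0.0
```

```bash
python3 - <<'E'
from topcol import *
o=ctrl.observe();print(o['ee_pos'],np.round(o['tcp_rot'],3).tolist(),np.round(o['q'],2))
s=snap('wrist','w8.png');
p,e=fitcase(s,(354.6,-344.9,1.653)); print(p.round(3),round(e,3))
E
```

```text
[ 353.8417983  -346.50367778  110.22221347] [[-0.076, 0.997, 0.001], [0.997, 0.076, -0.001], [-0.001, 0.001, -1.0]] [-0.9   0.48  1.8  -0.    0.86 -0.97]
[ 353.446 -345.722    1.649] 0.01
```

>>> apply_moves([
  [[0.2,1.2,-40,0,0,0.004,1],[0.2,1.2,-80,0,0,0.004,1],[0.2,1.2,-97,0,0,0.004,1],[0.2,1.2,-97,0,0,0.004,1],[0.2,1.2,-97,0,0,0.004,0],[0.2,1.2,-97,0,0,0.004,0],[0.2,1.2,-97,0,0,0.004,0],[0.2,1.2,-97,0,0,0.004,0],[0.2,1.2,-97,0,0,0.004,0],[0.2,1.2,-97,0,0,0.004,0]],
], newtons=60)

```text
clock: 32.15
ee_pos: [354.9, -344.4, 14.1]
tcp_rot: [[-0.086, 0.996, 0.001], [0.996, 0.086, -0.001], [-0.001, 0.001, -1.0]]
force: [-0.7, 1.9, 16.3]
width: 0.425
grasp_force: 58.9
```

>>> apply_moves([
  [[0,0,20,0,0,0,0],[0,0,50,0,0,0,0],[0,0,90,0,0,0,0],[0,0,130,0,0,0,0],[20,30,130,0,0,-0.17,0],[40,60,130,0,0,-0.34,0],[60,90,130,0,0,-0.51,0],[80,120,130,0,0,-0.68,0],[100,160,130,0,0,-0.85,0],[120,210,130,0,0,-1.02,0]],
])

```text
clock: 33.4
ee_pos: [474.2, -136.1, 143.5]
tcp_rot: [[0.802, 0.598, 0.001], [0.598, -0.802, -0.0], [0.0, 0.001, -1.0]]
force: [0.8, 0.4, -0.5]
width: 0.428
grasp_force: 61.8
```

>>> apply_moves([
  [[15,50,0,0,0,-0.15,0],[30,100,0,0,0,-0.3,0],[45,150,0,0,0,-0.45,0],[52,190.4,0,0,0,-0.615,0],[52,190.4,0,0,0,-0.615,0],[52,190.4,0,0,0,-0.615,0],[52,190.4,0,0,0,-0.615,0],[52,190.4,0,0,0,-0.615,0],[52,190.4,0,0,0,-0.615,0],[52,190.4,0,0,0,-0.615,0]],
])

```text
clock: 34.65
ee_pos: [525.6, 53.0, 143.1]
tcp_rot: [[0.999, 0.032, -0.0], [0.032, -0.999, -0.0], [-0.0, 0.0, -1.0]]
force: [-0.8, 0.4, -1.4]
width: 0.426
grasp_force: 61.8
```

```bash
python3 -c "
from hand import *
handfit(129.4,sg=-1)
snap('wrist','w9.png')"
```

```text
TCP [525.57  53.04 143.13] toolx [0.9995 0.0317] F [-0.8  0.4 -1.4] w 0.426
case [5.24492e+02 5.25050e+01 3.80000e-02] err 0.0918 along -1.1 across -0.5
```

View pics/w9.png

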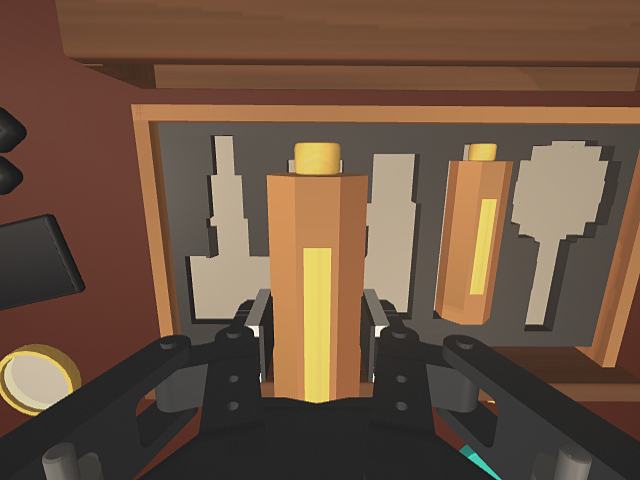

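Case b sits in its pocket at (475,240), and case a is held level with its plate up, its stud at (318,158). The drawer wood disturbed the fit, so I refit with a tighter mask.

```bash
sed -i 's/np.ones((61,61))).astype(np.float32); b\[rowmax/np.ones((25,25))).astype(np.float32); b[rowmax/' hand.py; python3 -c "
from hand import *
handfit(129.4,sg=-1)"
```

```text
TCP [525.56  53.18 143.11] toolx [0.9995 0.0318] F [-0.5 -0.1 -0.8] w 0.426
case [5.24505e+02 5.27200e+01 3.70000e-02] err 0.0125 along -1.07 across -0.43
```

>>> apply_moves([
  [[1.3,1.3,-40,0,0,-0.008,0],[1.3,1.3,-80,0,0,-0.008,0],[1.3,1.3,-92,0,0,-0.008,0],[1.3,1.3,-96,0,0,-0.008,0],[1.3,1.3,-98,0,0,-0.008,0],[1.3,1.3,-100,0,0,-0.008,0],[1.3,1.3,-102,0,0,-0.008,0],[1.3,1.3,-104,0,0,-0.008,0],[1.3,1.3,-105,0,0,-0.008,0],[1.3,1.3,-105,0,0,-0.008,0]],
])

```text
clock: 36.05
ee_pos: [527.1, 54.6, 38.2]
tcp_rot: [[1.0, 0.024, 0.0], [0.024, -1.0, 0.0], [0.0, -0.0, -1.0]]
force: [2.2, 0.6, 0.7]
width: 0.428
grasp_force: 61.9
```

>>> apply_moves([
  [[0,0,-1,0,0,0,0],[0,0,-2,0,0,0,0],[0,0,-3,0,0,0,0],[0,0,-4,0,0,0,0],[0,0,-5,0,0,0,0],[0,0,-6,0,0,0,0],[0,0,-7,0,0,0,0],[0,0,-8,0,0,0,0],[0,0,-9,0,0,0,0],[0,0,-9,0,0,0,0]],
])

```text
clock: 37.3
ee_pos: [527.1, 54.6, 30.0]
tcp_rot: [[1.0, 0.024, 0.001], [0.024, -1.0, -0.0], [0.001, 0.0, -1.0]]
force: [-0.9, -1.2, 23.9]
width: 0.429
grasp_force: 73.9
```

>>> apply_moves([
  [[0,0,0,0,0,0,1],[0,0,0,0,0,0,1],[0,0,0,0,0,0,1],[0,0,50,0,0,0,1],[0,0,50,0,0,0,0],[0,0,50,0,0,0,0],[0,0,50,0,0,0,0],[0,0,50,0,0,0,0],[0,0,50,0,0,0,0],[0,0,50,0,0,0,0]],
])

```text
clock: 38.55
ee_pos: [526.8, 54.6, 79.0]
tcp_rot: [[1.0, 0.024, -0.0], [0.024, -1.0, 0.0], [-0.0, -0.0, -1.0]]
force: [-0.8, -0.2, -0.2]
width: -0.0
grasp_force: 0.0
```

>>> apply_moves([
  [[0,0,-10,0,0,0,0],[0,0,-20,0,0,0,0],[0,0,-23,0,0,0,0],[0,0,-24,0,0,0,0],[0,0,-25,0,0,0,0],[0,0,-26,0,0,0,0],[0,0,-27,0,0,0,0],[0,0,-28,0,0,0,0],[0,0,-29,0,0,0,0],[0,0,-29,0,0,0,0]],
])

```text
clock: 39.8
ee_pos: [528.4, 55.0, 51.9]
tcp_rot: [[1.0, 0.024, 0.004], [0.024, -1.0, 0.001], [0.004, -0.0, -1.0]]
force: [-2.4, 6.2, 32.8]
width: 0.003
grasp_force: 16.8
```

```bash
python3 - <<'E'
from fit import *
import json
s=json.load(open('top.json'))
for u,v,z in [(462,160,100),(463,172,0),(449,160,60),(475,160,60)]: print(ray(s,u,v,z).round())
s=json.load(open('side.json'))
for u,v,z in [(491,322,0),(493,285,100)]: print(ray(s,u,v,z).round())
E
```

```text
[ 715. -345.  100.]
[ 718. -376.    0.]
[ 729. -325.   60.]
[ 729. -389.   60.]
[ 720. -356.    0.]
[ 724. -325.  100.]
```

>>> apply_moves([
  [[0,0,60,0,0,0,0.5],[10,-40,110,0,0,0.15,1],[20,-90,120,0,0,0.3,1],[30,-145,120,0,0,0.45,1],[40,-200,120,0,0,0.6,1],[45,-255,120,0,0,0.75,1],[50,-310,120,0,0,0.9,1],[55,-365,120,0,0,1.05,1],[59,-410,120,0,0,1.23,1],[59,-410,120,0,0,1.23,1]],
])

```text
clock: 41.05
ee_pos: [585.5, -358.6, 169.6]
tcp_rot: [[0.312, 0.95, 0.0], [0.95, -0.312, -0.001], [-0.001, 0.0, -1.0]]
force: [-0.6, -0.4, 0.1]
width: 1.001
grasp_force: 0.0
```

```bash
python3 - <<'E'
from fit import *
o=ctrl.observe();print(o['ee_pos'],np.round(o['tcp_rot'],3).tolist(),np.round(o['q'],2))
s=snap('wrist','w10.png'); im=s['color'].astype(float)
mk=((im[...,0]-im[...,2]<.3*im[...,0])).astype(np.uint8)
p0=(586.7,-355.7,-1.887)
b=cv2.dilate(stap_model(s,p0),np.ones((25,25))).astype(np.float32); b[285:]=0
p,e=fit(lambda p:stap_model(s,p),mk*(b>0),b,p0); print('st',p.round(3),e)
out=cv2.cvtColor(s['color'],cv2.COLOR_RGB2BGR)
c,_=cv2.findContours(stap_model(s,p),0,2); cv2.drawContours(out,c,-1,(0,255,0),1);cv2.imwrite('pics/fit10.png',out)
E
```

```text
[ 585.51045616 -358.64753872  169.61357925] [[0.312, 0.95, 0.0], [0.95, -0.312, -0.001], [-0.001, 0.0, -1.0]] [-0.64  0.64  1.25 -0.    1.25 -0.32]
st [ 587.876 -354.379   -1.925] 0.0100375655381204
```

View pics/fit10.png

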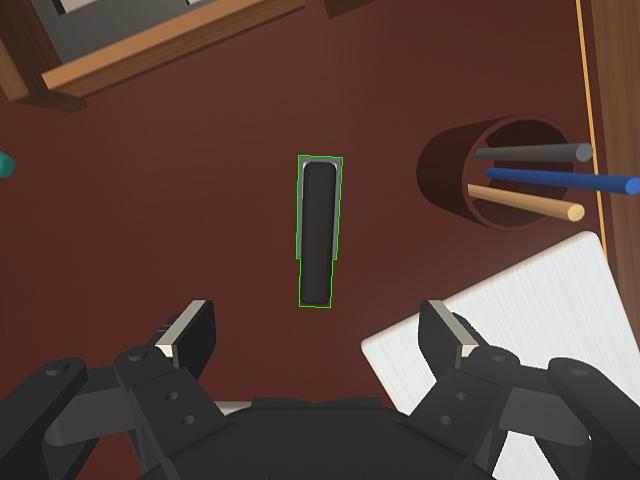

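The fit lies on the stapler at (318,230). The pen cup at (510,170) is clear of the fingers.

>>> apply_moves([
  [[2.4,4.2,-40,0,0,-0.037,1],[2.4,4.2,-90,0,0,-0.037,1],[2.4,4.2,-130,0,0,-0.037,1],[2.4,4.2,-152.6,0,0,-0.037,1],[2.4,4.2,-152.6,0,0,-0.037,1],[2.4,4.2,-152.6,0,0,-0.037,0],[2.4,4.2,-152.6,0,0,-0.037,0],[2.4,4.2,-152.6,0,0,-0.037,0],[2.4,4.2,-152.6,0,0,-0.037,0],[2.4,4.2,-152.6,0,0,-0.037,0]],
], newtons=60)

```text
clock: 42.35
ee_pos: [588.6, -351.5, 18.5]
tcp_rot: [[0.347, 0.938, 0.001], [0.938, -0.347, -0.001], [-0.0, 0.001, -1.0]]
force: [-0.6, 1.8, 7.8]
width: 0.291
grasp_force: 59.7
```

>>> apply_moves([
  [[0,0,0,0,0,0,0],[0,0,0,0,0,0,0],[0,0,20,0,0,0,0],[0,0,60,0,0,0,0],[0,0,110,0,0,0,0],[-10,40,130,0,0,0.17,0],[-20,80,130,0,0,0.34,0],[-30,130,130,0,0,0.51,0],[-40,180,130,0,0,0.68,0],[-50,230,130,0,0,0.85,0]],
])

```text
clock: 43.6
ee_pos: [537.9, -119.8, 148.8]
tcp_rot: [[-0.481, 0.877, 0.001], [0.877, 0.481, -0.0], [-0.001, 0.001, -1.0]]
force: [1.1, 0.4, -2.0]
width: 0.289
grasp_force: 59.5
```

>>> apply_moves([
  [[-2,30,0,0,0,0.17,0],[-4,60,0,0,0,0.34,0],[-6,90,0,0,0,0.51,0],[-8,119,0,0,0,0.68,0],[-10,119,0,0,0,0.85,0],[-10,119,0,0,0,1.1,0],[-10,119,0,0,0,1.1,0],[-10,119,0,0,0,1.1,0],[-10,119,0,0,0,1.1,0],[-10,119,0,0,0,1.1,0]],
])

```text
clock: 44.85
ee_pos: [528.3, -2.3, 147.8]
tcp_rot: [[-1.0, -0.024, 0.0], [-0.024, 1.0, -0.0], [-0.0, -0.0, -1.0]]
force: [-0.4, -0.5, -2.3]
width: 0.291
grasp_force: 59.5
```

```bash
python3 - <<'E'
from fit import *
o=ctrl.observe();print(o['ee_pos'],np.round(o['tcp_rot'],3).tolist(),np.round(o['q'],2),o['width'])
E
```

```text
[528.2801332   -2.25905556 147.77321128] [[-1.0, -0.024, 0.0], [-0.024, 1.0, -0.0], [-0.0, -0.0, -1.0]] [-0.12  0.46  1.68 -0.    1.   -1.71] 0.29124873668587237
```

>>> apply_moves([
  [[-40,20,0,0,0,0,0],[-80,40,0,0,0,0,0],[-120,60,0,0,0,0,0],[-143,72,0,0,0,0,0],[-143,72,0,0,0,0,0],[-143,72,0,0,0,0,0],[-143,72,0,0,0,0,0],[-143,72,0,0,0,0,0],[-143,72,0,0,0,0,0],[-143,72,0,0,0,0,0]],
])

```text
clock: 46.1
ee_pos: [385.3, 69.7, 147.5]
tcp_rot: [[-1.0, -0.025, -0.0], [-0.025, 1.0, -0.0], [0.0, 0.0, -1.0]]
force: [0.4, -0.0, -2.0]
width: 0.293
grasp_force: 59.6
```

```bash
cat > sthand.py <<'E'
from fit import *
def run(off=18.3,along0=3.0):
    o=ctrl.observe();T=np.array(o['tcp_rot']);P=np.array(o['ee_pos']);s=snap('wrist','w11.png'); im=s['color'].astype(float)
    dz=P[2]-off; ax=-T[:2,0]
    M=lambda p:np.bitwise_or.reduce([hull3(s,[(x,y,z+dz) for x,y,z in b],p) for b in STAP])
    p0=(*(P[:2]+ax*along0),np.arctan2(ax[1],ax[0]))
    mk=((im[...,0]-im[...,2]<.3*im[...,0])).astype(np.uint8)
    b=cv2.dilate(M(p0),np.ones((31,31))).astype(np.float32); b[270:]=0
    p,e=fit(M,mk*(b>0),b,p0,(4,4,.03)); d=p[:2]-P[:2]; print(P.round(2),T[:2,0].round(4),p.round(3),round(e,4),'along',d@ax,'across',d@np.array([-ax[1],ax[0]]))
    out=cv2.cvtColor(s['color'],cv2.COLOR_RGB2BGR)
    c,_=cv2.findContours(M(p),0,2); cv2.drawContours(out,c,-1,(0,255,0),1);cv2.imwrite('pics/fit11.png',out)
    ys,xs=np.where((mk*(b>0))[:270,290:345]); print('mask top row',ys.min())
run()
E
python3 sthand.py
```

```text
[385.3   69.71 147.47] [-0.9997 -0.0252] [3.89852e+02 6.96920e+01 2.80000e-02] 0.0109 along 4.5506028960475255 across -0.13450393643754413
mask top row 175
```

>>> apply_moves([
  [[40,-20,0,0,0,0,0],[80,-40,0,0,0,0,0],[120,-60,0,0,0,0,0],[138,-74.5,-20,0,0,0,0],[138,-74.5,-60,0,0,0,0],[138,-74.5,-90,0,0,0,0],[138,-74.5,-95,0,0,0,0],[138,-74.5,-95,0,0,0,0],[138,-74.5,-95,0,0,0,0],[138,-74.5,-95,0,0,0,0]],
])

```text
clock: 47.4
ee_pos: [523.8, -4.8, 53.5]
tcp_rot: [[-1.0, -0.025, 0.002], [-0.025, 1.0, -0.0], [-0.002, -0.0, -1.0]]
force: [-0.4, -0.2, -2.8]
width: 0.293
grasp_force: 59.5
```

```bash
python3 - <<'E'
from fit import *
o=ctrl.observe();print(o['ee_pos'],np.round(o['tcp_rot'],4).tolist(),o['force'])
s=snap('wrist','w12.png')
E
```

```text
[523.82348681  -4.75084219  53.50526432] [[-0.9997, -0.0255, 0.0017], [-0.0255, 0.9997, -0.0002], [-0.0017, -0.0003, -1.0]] [-0.44036073 -0.23959677 -2.80814927]
```

View pics/w12.png

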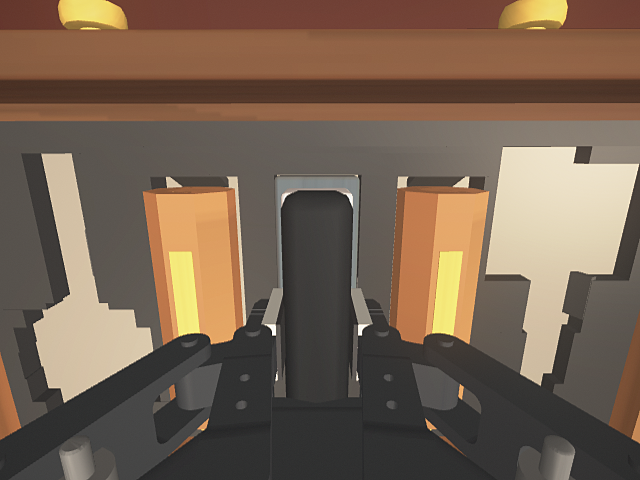

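The rim of the stapler pocket (columns 275–361, top row 175) frames the stapler's heel evenly, so I lower it.

>>> apply_moves([
  [[0,0,-3,0,0,0,0],[0,0,-5,0,0,0,0],[0,0,-7,0,0,0,0],[0,0,-9,0,0,0,0],[0,0,-11,0,0,0,0],[0,0,-13,0,0,0,0],[0,0,-14,0,0,0,0],[0,0,-15,0,0,0,0],[0,0,-16,0,0,0,0],[0,0,-16,0,0,0,0]],
])

```text
clock: 48.7
ee_pos: [523.4, -5.0, 36.9]
tcp_rot: [[-1.0, -0.025, 0.001], [-0.025, 1.0, -0.0], [-0.001, -0.0, -1.0]]
force: [-4.0, -2.3, 9.4]
width: 0.29
grasp_force: 63.2
```

>>> apply_moves([
  [[0,0,-1,0,0,0,0],[0,0,-1,0,0,0,1],[0,0,0,0,0,0,1],[0,0,0,0,0,0,1],[0,0,0,0,0,0,1],[2,0,50,0,0,0,1],[4,0,55,0,0,0,0],[4,0,55,0,0,0,0],[4,0,55,0,0,0,0],[4,0,55,0,0,0,0]],
])

```text
clock: 49.95
ee_pos: [526.7, -4.6, 90.7]
tcp_rot: [[-1.0, -0.025, -0.002], [-0.025, 1.0, 0.0], [0.002, 0.0, -1.0]]
force: [0.4, -0.5, -0.6]
width: 0.144
grasp_force: 0.0
```

>>> apply_moves([
  [[0,0,-5,0,0,0,0],[0,0,-15,0,0,0,0],[0,0,-22,0,0,0,0],[0,0,-24,0,0,0,0],[0,0,-26,0,0,0,0],[0,0,-27,0,0,0,0],[0,0,-28,0,0,0,0],[0,0,-29,0,0,0,0],[0,0,-30,0,0,0,0],[0,0,-30,0,0,0,0]],
])

```text
clock: 51.2
ee_pos: [528.4, -4.9, 62.9]
tcp_rot: [[-1.0, -0.025, 0.003], [-0.025, 1.0, -0.0], [-0.003, -0.001, -1.0]]
force: [-2.2, -1.5, 26.0]
width: 0.0
grasp_force: 12.7
```

>>> apply_moves([
  [[0,0,50,0,0,0.1,0],[5,40,90,0,0,0.25,0.5],[12,90,95,0,0,0.4,1],[18,145,95,0,0,0.55,1],[25,200,95,0,0,0.7,1],[32,250,95,0,0,0.85,1],[40,300,95,0,0,1.0,1],[48,340,95,0,0,1.15,1],[57,359,95,0,0,1.3,1],[57,359,95,0,0,1.49,1]],
])

```text
clock: 52.45
ee_pos: [584.4, 355.9, 156.2]
tcp_rot: [[-0.051, -0.999, 0.0], [-0.999, 0.051, 0.0], [-0.0, -0.0, -1.0]]
force: [-0.1, -0.2, 0.5]
width: 0.997
grasp_force: 0.0
```

>>> apply_moves([
  [[0,0,0,0,0,0,1],[0,0,0,0,0,0,1],[0,0,0,0,0,0,1],[0,0,0,0,0,0,1],[0,0,0,0,0,0,1],[0,0,0,0,0,0,1],[0,0,0,0,0,0,1],[0,0,0,0,0,0,1],[0,0,0,0,0,0,1],[0,0,0,0,0,0,1]],
])

```text
clock: 53.7
ee_pos: [584.3, 354.3, 156.6]
tcp_rot: [[-0.058, -0.998, 0.0], [-0.998, 0.058, 0.0], [-0.0, -0.0, -1.0]]
force: [-0.5, 0.1, 0.3]
width: 0.997
grasp_force: 0.0
```

```bash
cat > sc.py <<'E'
from fit import *
import sys
def ell(x0,x1,y0,y1):
    t=np.arange(0,6.28,.3); return [((x0+x1)/2+(x1-x0)/2*np.cos(a),(y0+y1)/2+(y1-y0)/2*np.sin(a),z) for a in t for z in (0,16)]
SC=[box(-18,18,-14,14,0,20),box(18,44,-11,11,2,12),box(44,78,-6,6,2,12)]
def sc_model(s,p,dz=0): 
    return np.bitwise_or.reduce([hull3(s,[(x,y,z+dz) for x,y,z in b],p) for b in SC])
def fitsc(s,p0,name):
    im=s['color'].astype(float); R,G,B=im[...,0],im[...,1],im[...,2]
    mk=(R-B<.35*R).astype(np.uint8)
    P=place(np.array([[-17,-45],[95,-45],[95,45],[-17,45]]),*p0)
    b=np.zeros((480,640),np.uint8); fillpoly(b,pj(s,P,10)); b=b.astype(np.float32)
    # exclude behind the block
    def M(p): return sc_model(s,p)
    p,e=fit(M,mk*(b>0),b,p0,(6,6,.05))
    out=cv2.cvtColor(s['color'],cv2.COLOR_RGB2BGR); out[mk>0]=out[mk>0]//2+100
    c,_=cv2.findContours(M(p),0,2); cv2.drawContours(out,c,-1,(0,255,0),1);cv2.imwrite('pics/'+name,out)
    return p,e
E
python3 - <<'E'
from sc import *
o=ctrl.observe();print(o['ee_pos'],np.round(o['tcp_rot'],3).tolist(),np.round(o['q'],2))
s=snap('wrist','w13.png')
print(fitsc(s,(585,354,1.52),'fit13.png'))
print(proj(s,[585,354,20]),proj(s,[589,436,10]),proj(s,[377,310,13]))
E
```

```text
[584.26966139 354.27110527 156.55539066] [[-0.058, -0.998, 0.0], [-0.998, 0.058, 0.0], [-0.0, -0.0, -1.0]] [ 0.46  0.65  1.27  0.    1.22 -2.63]
(array([587.86469142, 359.06888501,   1.52664056]), np.float64(0.0771445618312006))
[316.01398377 237.72772077] [316.92637267 320.63494373] [565.87699168 169.28759218]
```

View pics/fit13.png

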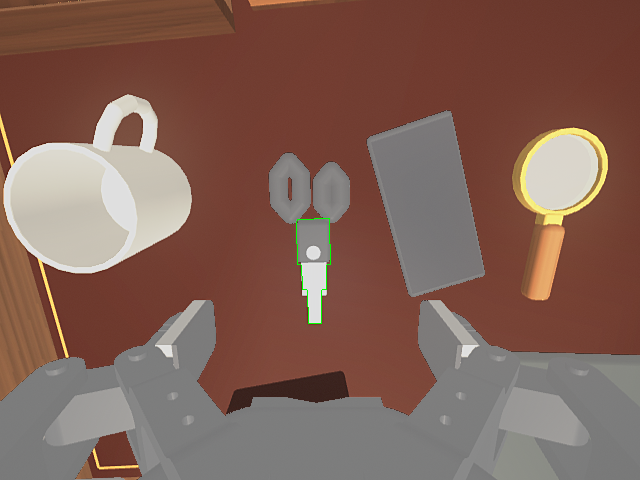

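The fit outlines the scissors' block (296–331, 219–264) and tip (315,323), and the phone at (425,205) leaves about 11 mm for an open finger. I will open only to 0.7.

>>> apply_moves([
  [[3.6,4.8,-30,0,0,0.014,0.7],[3.6,4.8,-80,0,0,0.014,0.7],[3.6,4.8,-125,0,0,0.014,0.7],[3.6,4.8,-147.6,0,0,0.014,0.7],[3.6,4.8,-147.6,0,0,0.014,0.7],[3.6,4.8,-147.6,0,0,0.014,0],[3.6,4.8,-147.6,0,0,0.014,0],[3.6,4.8,-147.6,0,0,0.014,0],[3.6,4.8,-147.6,0,0,0.014,0],[3.6,4.8,-147.6,0,0,0.014,0]],
], newtons=50)

```text
clock: 55.0
ee_pos: [588.7, 359.5, 10.7]
tcp_rot: [[-0.044, -0.999, 0.002], [-0.999, 0.044, 0.001], [-0.001, -0.002, -1.0]]
force: [-1.4, -1.0, 6.0]
width: 0.309
grasp_force: 49.6
```

>>> apply_moves([
  [[0,0,0,0,0,0,0],[0,0,20,0,0,0,0],[0,0,60,0,0,0,0],[0,0,110,0,0,0,0],[0,0,120,0,0,0,0],[0,0,120,0,0,0,0],[0,0,120,0,0,0,0],[0,0,120,0,0,0,0],[0,0,120,0,0,0,0],[0,0,120,0,0,0,0]],
])

```text
clock: 56.25
ee_pos: [587.8, 359.0, 128.5]
tcp_rot: [[-0.044, -0.999, -0.0], [-0.999, 0.044, -0.0], [0.0, 0.0, -1.0]]
force: [-0.2, -0.5, -2.3]
width: 0.311
grasp_force: 49.7
```

```bash
python3 - <<'E'
from sc import *
o=ctrl.observe();P=np.array(o['ee_pos']);T=np.array(o['tcp_rot']);print(P,T[:2,0],o['width'])
s=snap('wrist','w14.png'); im=s['color'].astype(float); R,B=im[...,0],im[...,2]
mk=(R-B<.35*R).astype(np.uint8)
# back end of loops in hand
dz=P[2]-11
print('expected loop-back rows', proj(s,[*(P[:2]+T[:2,0]*75),dz+16]), proj(s,[*(P[:2]+T[:2,0]*66),dz+16]))
n,l,st,c=cv2.connectedComponentsWithStats(mk[:300]); print([(i,st[i].tolist()) for i in range(1,n) if st[i,4]>400])
for r in range(100,300,10): 
    xs=np.where(mk[r,230:400])[0]; print(r, (xs.min()+230,xs.max()+230,len(xs)) if len(xs) else None)
E
```

```text
[587.76715921 359.03096656 128.54048499] [-0.04392283 -0.99903489] 0.310790298894645
expected loop-back rows [316.89099829 133.26932171] [316.89660256 157.50795617]
[(1, [0, 73, 183, 205, 25140]), (2, [230, 100, 275, 200, 35584]), (3, [553, 129, 80, 84, 5113])]
100 None
110 None
120 None
130 (np.int64(379), np.int64(399), 21)
140 (np.int64(255), np.int64(399), 53)
150 (np.int64(247), np.int64(399), 66)
160 (np.int64(239), np.int64(399), 111)
170 (np.int64(232), np.int64(399), 138)
180 (np.int64(230), np.int64(399), 158)
190 (np.int64(231), np.int64(399), 158)
200 (np.int64(232), np.int64(399), 154)
210 (np.int64(232), np.int64(399), 152)
220 (np.int64(233), np.int64(399), 148)
230 (np.int64(233), np.int64(389), 153)
240 (np.int64(237), np.int64(388), 144)
250 (np.int64(246), np.int64(382), 115)
260 (np.int64(255), np.int64(372), 78)
270 (np.int64(266), np.int64(362), 94)
280 (np.int64(284), np.int64(349), 66)
290 (np.int64(271), np.int64(363), 93)
```

```bash
python3 - <<'E'
from sc import *
o=ctrl.observe();P=np.array(o['ee_pos']);T=np.array(o['tcp_rot'])
s=snap('wrist'); im=s['color'].astype(float); R,B=im[...,0],im[...,2]
mk=(R-B<.35*R).astype(np.uint8)
for r in range(128,175,3):
    a=np.where(mk[r,225:318])[0]; b=np.where(mk[r,318:372])[0]; print(r,len(a),len(b), end='; ')
print()
dz=P[2]-10.9; ax=-T[:2,0]
for y,c in ((-20,'big'),(16,'small')):
  for X in (-75,-73,-66,-64):
    yv=np.array([-ax[1],ax[0]]); print(c,X,[proj(s,[*(P[:2]+ax*X+yv*y),dz+z]).round(0).tolist() for z in(0,16)])
E
```

```text
128 0 0; 131 0 0; 134 18 0; 137 26 0; 140 32 0; 143 36 0; 146 42 0; 149 46 0; 152 51 0; 155 56 19; 158 61 26; 161 65 32; 164 71 34; 167 76 37; 170 79 39; 173 82 42; 
big -75 [[270.0, 136.0], [265.0, 133.0]]
big -73 [[271.0, 141.0], [265.0, 139.0]]
big -66 [[271.0, 157.0], [266.0, 158.0]]
big -64 [[271.0, 162.0], [266.0, 163.0]]
small -75 [[354.0, 136.0], [359.0, 133.0]]
small -73 [[354.0, 141.0], [358.0, 139.0]]
small -66 [[354.0, 157.0], [358.0, 157.0]]
small -64 [[353.0, 162.0], [358.0, 163.0]]
```

>>> apply_moves([
  [[-7,-26,5,0,0,-0.167,0],[-14,-53,10,0,0,-0.334,0],[-21,-80,10,0,0,-0.5,0],[-28,-106,10,0,0,-0.667,0],[-35,-132,10,0,0,-0.834,0],[-42,-159,10,0,0,-1.0,0],[-49,-185,5,0,0,-1.167,0],[-56,-212,0,0,0,-1.334,0],[-64,-238,0,0,0,-1.501,0],[-64,-238,0,0,0,-1.501,0]],
])

```text
clock: 57.6
ee_pos: [523.4, 119.8, 129.0]
tcp_rot: [[-1.0, -0.023, -0.0], [-0.023, 1.0, -0.0], [0.0, -0.0, -1.0]]
force: [-0.5, 1.3, -2.3]
width: 0.309
grasp_force: 49.7
```

```bash
python3 - <<'E'
from fit import *
import pickle
s=pickle.load(open('w1.pkl','rb')); im=s['color'].astype(int)
mask=((im.min(2)>120)&(im.max(2)-im.min(2)<75)).astype(np.uint8)
valid=np.ones((480,640),np.float32)
cv2.fillPoly(valid,[np.array([(415,480),(417,300),(440,290),(525,345),(525,480)])],0); valid[300:]=0
cv2.fillPoly(valid,[np.array([(455,255),(515,255),(515,330),(455,330)])],0)
box_=flat(s,[rect(-90,60,-45,45)],(524,121,.026),31)
for xs in (-66,-67.5,-69):
  for xf in (-14,-16,-18):
    sh=[rect(-76.8,xf,-39.8,-2),rect(xs,xf,-3,34.8),rect(-18,19.8,-15.8,15.8),rect(19,46,-12.8,12.8)]
    p,e=fit(lambda p: flat(s,sh,p,21)&flat(s,sh,p,31),mask*box_,valid*box_,(524,121,.026)); print(xs,xf,p.round(3),round(e,4))
o=ctrl.observe();print(o['ee_pos'],np.array(o['tcp_rot'])[:2,0],o['width'])
# back edge rows of the pocket: dark->light transition columns
for c in (440,455,470,490,500,510): 
    r=np.where(mask[140:260,c])[0]+140; print(c,r.min(),r.max(),end='; ')
sh=[(-76.8,-20),(-76.8,-35)]
for z in(21,31): print(z,[proj(s,[*place(np.array([q]),524,121,.026)[0],z]).round(1).tolist() for q in [(-76.8,-20),(-76.8,-39.8),(-67,34.8),(-50,34.8),(-50,-39.8)]])
for r in (190,200,210,220,230): x=np.where(mask[r,400:540])[0]+400; print(r,x.min(),x.max(),end='; ')
E
```

```text
-66 -14 [5.23492e+02 1.21362e+02 2.80000e-02] 0.038
-66 -16 [5.23181e+02 1.21950e+02 3.60000e-02] 0.0499
-66 -18 [5.23392e+02 1.21652e+02 3.20000e-02] 0.065
-67.5 -14 [5.23454e+02 1.21532e+02 2.10000e-02] 0.0307
-67.5 -16 [5.24016e+02 1.21460e+02 1.70000e-02] 0.0432
-67.5 -18 [5.2339e+02 1.2164e+02 3.0000e-02] 0.0558
-69 -14 [5.24162e+02 1.21409e+02 2.40000e-02] 0.0205
-69 -16 [5.23787e+02 1.21112e+02 2.40000e-02] 0.0356
-69 -18 [5.23988e+02 1.21609e+02 2.50000e-02] 0.0466
[523.43445526 119.77669937 129.03330638] [-0.99974213 -0.02270464] 0.30942720298658916
440 160 242; 455 160 259; 470 159 259; 490 170 241; 500 170 242; 510 170 234; 21 [[449.7, 160.1], [424.0, 160.1], [518.9, 173.0], [515.6, 195.0], [421.2, 195.1]]
31 [[454.8, 160.2], [428.1, 160.2], [526.6, 173.6], [523.0, 196.4], [425.2, 196.6]]
190 400 516; 200 400 515; 210 400 513; 220 400 512; 230 400 510;
```

>>> apply_moves([
  [[0.7,1.6,-30,0,0,0.002,0],[0.7,1.6,-65,0,0,0.002,0],[0.7,1.6,-80,0,0,0.002,0],[0.7,1.6,-84,0,0,0.002,0],[0.7,1.6,-84,0,0,0.002,0],[0.7,1.6,-86,0,0,0.002,0],[0.7,1.6,-88,0,0,0.002,0],[0.7,1.6,-90,0,0,0.002,0],[0.7,1.6,-91,0,0,0.002,0],[0.7,1.6,-91,0,0,0.002,0]],
])

```text
clock: 58.85
ee_pos: [524.6, 122.6, 37.9]
tcp_rot: [[-1.0, -0.028, 0.0], [-0.028, 1.0, -0.0], [-0.0, -0.0, -1.0]]
force: [0.1, -2.9, -0.5]
width: 0.311
grasp_force: 49.8
```

>>> apply_moves([
  [[0,0,-0.5,0,0,0,0],[0,0,-1,0,0,0,0],[0,0,-1.5,0,0,0,0],[0,0,-2,0,0,0,0],[0,0,-2.5,0,0,0,0],[0,0,-3,0,0,0,0],[0,0,-3.5,0,0,0,0],[0,0,-4,0,0,0,0],[0,0,-4.5,0,0,0,0],[0,0,-4.5,0,0,0,0]],
])

```text
clock: 60.1
ee_pos: [524.8, 122.7, 33.3]
tcp_rot: [[-1.0, -0.028, 0.0], [-0.028, 1.0, -0.0], [-0.0, -0.0, -1.0]]
force: [3.5, -2.8, 0.6]
width: 0.31
grasp_force: 49.9
```

>>> apply_moves([
  [[0,0,-0.8,0,0,0,0],[0,0,-1.6,0,0,0,0],[0,0,-2.4,0,0,0,0],[0,0,-2.4,0,0,0,0],[0,0,-1,0,0,0,0.7],[0,0,0,0,0,0,0.7],[0,0,0,0,0,0,0.7],[0,0,35,0,0,0,0.7],[0,0,35,0,0,0,0],[0,0,35,0,0,0,0]],
])

```text
clock: 61.35
ee_pos: [524.3, 122.7, 68.1]
tcp_rot: [[-1.0, -0.028, -0.0], [-0.028, 1.0, 0.0], [0.0, 0.0, -1.0]]
force: [0.0, 0.7, 0.4]
width: 0.282
grasp_force: 0.0
```

>>> apply_moves([
  [[0,0,0,0,0,0,0],[0,0,0,0,0,0,0],[0,0,-15,0,0,0,0],[0,0,-23,0,0,0,0],[0,0,-25,0,0,0,0],[0,0,-26,0,0,0,0],[0,0,-27,0,0,0,0],[0,0,-28,0,0,0,0],[0,0,-29,0,0,0,0],[0,0,-29,0,0,0,0]],
])

```text
clock: 62.6
ee_pos: [525.7, 122.7, 40.9]
tcp_rot: [[-1.0, -0.028, 0.003], [-0.028, 1.0, 0.0], [-0.003, 0.0, -1.0]]
force: [-1.8, -1.4, 25.4]
width: -0.0
grasp_force: 12.5
```

>>> apply_moves([
  [[0,0,50,0,0,-0.1,0],[-10,15,90,0,0,-0.27,0.5],[-25,35,119,0,0,-0.44,1],[-45,55,119,0,0,-0.61,1],[-65,80,119,0,0,-0.78,1],[-85,105,119,0,0,-0.95,1],[-105,130,119,0,0,-1.12,1],[-125,150,119,0,0,-1.29,1],[-143,167,119,0,0,-1.46,1],[-143,167,119,0,0,-1.64,1]],
])

```text
clock: 63.85
ee_pos: [380.3, 290.5, 158.6]
tcp_rot: [[0.045, 0.999, -0.0], [0.999, -0.045, 0.0], [0.0, -0.0, -1.0]]
force: [0.6, -0.1, -0.6]
width: 1.002
grasp_force: 0.0
```

>>> apply_moves([
  [[0,0,0,0,0,-0.048,1],[0,0,0,0,0,-0.048,1],[0,0,0,0,0,-0.048,1],[0,0,0,0,0,-0.048,1],[0,0,0,0,0,-0.048,1],[0,0,0,0,0,-0.048,1],[0,0,0,0,0,-0.048,1],[0,0,0,0,0,-0.048,1],[0,0,0,0,0,-0.048,1],[0,0,0,0,0,-0.048,1]],
])

```text
clock: 65.1
ee_pos: [381.5, 289.7, 158.4]
tcp_rot: [[0.089, 0.996, -0.0], [0.996, -0.089, -0.0], [-0.0, -0.0, -1.0]]
force: [-0.7, -0.0, 0.0]
width: 0.998
grasp_force: 0.0
```

```bash
cat > mg.py <<'E'
from fit import *
t=np.arange(0,6.28,.15)
LENS=[(40+36*np.cos(a),36*np.sin(a),z) for a in t for z in(0,13)]
HAND=[(x,10*np.cos(a),10+10*np.sin(a)) for x in(-72,-2) for a in np.arange(16)*np.pi/8]
NECK=box(-3,6,-5,5,5,13)
def mg_model(s,p,dz=0): return np.bitwise_or.reduce([hull3(s,[(x,y,z+dz) for x,y,z in b],p) for b in (LENS,HAND,NECK)])
def mgmask(s):
    im=s['color'].astype(float); R,G,B=im[...,0],im[...,1],im[...,2]; return (orange(s['color'])|((R-B<.4*R)&(R>110)&(R>=B))).astype(np.uint8)
def fitmg(s,p0,dz=0,rowmax=480,dil=31,st=(8,8,.06)):
    b=cv2.dilate(mg_model(s,p0,dz),np.ones((dil,dil))).astype(np.float32); b[rowmax:]=0
    return fit(lambda p:mg_model(s,p,dz),mgmask(s)*(b>0),b,p0,st)
E
python3 - <<'E'
from mg import *
o=ctrl.observe();print(o['ee_pos'],np.round(o['tcp_rot'],3).tolist(),np.round(o['q'],2))
s=snap('wrist','w15.png')
print([proj(s,[*q,10]).round() for q in place(np.array([[-72,0],[0,0],[76,0]]),380.6,349.8,-1.66)])
p,e=fitmg(s,(380.6,349.8,-1.66),dil=41); print(p,e)
m=mgmask(s); n,l,st,c=cv2.connectedComponentsWithStats(m); print([(st[i].tolist()) for i in range(1,n) if st[i,4]>300])
print((mg_model(s,p)&m).sum()/(mg_model(s,p)|(m*cv2.dilate(mg_model(s,p),np.ones((31,31))))).sum())
im=s['color']; H=[proj(s,[*q,14]) for q in place(np.array([[-40,0],[40,33.5],[40,0]]),*p)]
print([im[int(v),int(u)].tolist() for u,v in H if 0<=v<480])
E
```

```text
[381.53684008 289.67909335 158.43036398] [[0.089, 0.996, -0.0], [0.996, -0.089, -0.0], [-0.0, -0.0, -1.0]] [0.52 0.39 1.79 0.   0.97 0.61]
[array([308.,  69.]), array([309., 164.]), array([309., 252.])]
[382.15320113 352.76346298  -1.66887341] 0.018847860422342246
[[0, 0, 41, 32, 1064], [0, 0, 60, 48, 1137], [268, 63, 84, 188, 7892], [155, 300, 51, 69, 918], [428, 300, 52, 69, 906], [483, 327, 157, 74, 4338], [368, 344, 66, 72, 2511], [492, 387, 82, 93, 3784], [74, 449, 44, 31, 683]]
0.9462261876054979
[[245, 206, 131], [248, 248, 157], [247, 245, 237]]
```

>>> apply_moves([
  [[1.9,50,0,0,0,-0.009,0.5],[1.9,76,-30,0,0,-0.009,0.5],[1.9,76,-80,0,0,-0.009,0.5],[1.9,76,-125,0,0,-0.009,0.5],[1.9,76,-153.4,0,0,-0.009,0.5],[1.9,76,-153.4,0,0,-0.009,0.5],[1.9,76,-153.4,0,0,-0.009,0],[1.9,76,-153.4,0,0,-0.009,0],[1.9,76,-153.4,0,0,-0.009,0],[1.9,76,-153.4,0,0,-0.009,0]],
], newtons=80)

```text
clock: 66.4
ee_pos: [384.1, 366.2, 6.6]
tcp_rot: [[0.098, 0.995, 0.002], [0.995, -0.098, 0.001], [0.002, 0.002, -1.0]]
force: [-1.6, -1.0, 10.3]
width: 0.21
grasp_force: 79.7
```

>>> apply_moves([
  [[0,0,0,0,0,0,0],[0,0,0,0,0,0,0],[0,0,20,0,0,0,0],[0,0,60,0,0,0,0],[0,0,110,0,0,0,0],[0,0,130,0,0,0,0],[0,0,130,0,0,0,0],[0,0,130,0,0,0,0],[0,0,130,0,0,0,0],[0,0,130,0,0,0,0]],
])

```text
clock: 67.65
ee_pos: [383.2, 365.4, 134.3]
tcp_rot: [[0.098, 0.995, -0.001], [0.995, -0.098, -0.001], [-0.001, -0.001, -1.0]]
force: [-0.2, -0.2, -0.9]
width: 0.209
grasp_force: 78.6
```

```bash
cat > mh.py <<'E'
from mg import *
def run(off):
    o=ctrl.observe();P=np.array(o['ee_pos']);T=np.array(o['tcp_rot']);ax=-T[:2,0]
    s=snap('wrist'); p0=(*(P[:2]+ax*13),np.arctan2(ax[1],ax[0]))
    p,e=fitmg(s,p0,P[2]-off,285,25,(4,4,.03)); d=p[:2]-P[:2]
    print(P.round(2),T[:2,0].round(4),'w',o['width'],'F',np.round(o['force'],1),'mag',p.round(3),round(e,4),'along',d@ax,'across',d@np.array([-ax[1],ax[0]]))
    m=mgmask(s)[:285]; r=np.where(m[:,300:335].sum(1)>8)[0]; print('rows',r.min(),r.max(), 'handle end expected',[proj(s,[*(P[:2]+ax*(13-72)),P[2]-off+z]).round(1).tolist() for z in(0,10,20)])
E
python3 -c "
from mh import *
run(6.5)"
```

```text
[383.18 365.43 134.29] [0.0982 0.9952] w 0.20877674631808532 F [-0.2 -0.2 -0.9] mag [382.723 350.862  -1.652] 0.0179 along 14.540050000971371 across 0.9715293362343078
rows 176 284 handle end expected [[316.2, 173.5], [316.1, 174.7], [316.1, 176.1]]
```

>>> apply_moves([
  [[13,-49,0,0,0,0.17,0],[26,-98,0,0,0,0.34,0],[39,-147,0,0,0,0.51,0],[52,-196,0,0,0,0.68,0],[65,-245,0,0,0,0.85,0],[78,-295,0,0,0,1.02,0],[91,-345,0,0,0,1.19,0],[104,-395,0,0,0,1.36,0],[117,-446,0,0,0,1.53,0],[131,-497.5,0,0,0,1.695,0]],
])

```text
clock: 68.95
ee_pos: [513.6, -128.5, 134.8]
tcp_rot: [[-0.999, 0.035, -0.0], [0.035, 0.999, 0.0], [0.0, 0.0, -1.0]]
force: [1.1, 1.0, -0.9]
width: 0.21
grasp_force: 78.6
```

>>> apply_moves([
  [[0,0,0,0,0,0,0],[0,0,0,0,0,0,0],[0,0,0,0,0,0,0],[0,0,0,0,0,0,0],[0,0,0,0,0,0,0],[0,0,0,0,0,0,0],[0,0,0,0,0,0,0],[0,0,0,0,0,0,0],[0,0,0,0,0,0,0],[0,0,0,0,0,0,0]],
])

```text
clock: 70.2
ee_pos: [513.5, -126.8, 135.0]
tcp_rot: [[-0.999, 0.04, 0.0], [0.04, 0.999, -0.0], [-0.0, -0.0, -1.0]]
force: [-0.7, -0.5, -1.6]
width: 0.209
grasp_force: 78.8
```

```bash
python3 -c "
from mh import *
run(6.5)"
```

```text
[ 513.46 -126.76  135.03] [-0.9992  0.04  ] w 0.20876601590516566 F [-0.7 -0.5 -1.6] mag [ 5.21754e+02 -1.27017e+02 -4.10000e-02] 0.1442 along 8.296916965595804 across 0.07792341710069813
rows 107 284 handle end expected [[317.0, 173.5], [317.0, 174.7], [317.0, 176.1]]
```

>>> apply_moves([
  [[0.9,-5.4,-20,0,0,0.066,0],[0.9,-5.4,-55,0,0,0.066,0],[0.9,-5.4,-80,0,0,0.066,0],[0.9,-5.4,-91,0,0,0.066,0],[0.9,-5.4,-91,0,0,0.066,0],[0.9,-5.4,-91,0,0,0.066,0],[0.9,-5.4,-91,0,0,0.066,0],[0.9,-5.4,-91,0,0,0.066,0],[0.9,-5.4,-91,0,0,0.066,0],[0.9,-5.4,-91,0,0,0.066,0]],
])

```text
clock: 71.5
ee_pos: [514.4, -132.2, 44.1]
tcp_rot: [[-1.0, -0.026, 0.0], [-0.026, 1.0, -0.0], [-0.0, -0.0, -1.0]]
force: [-0.2, -0.3, -1.0]
width: 0.207
grasp_force: 78.7
```

```bash
python3 - <<'E'
from mg import *
o=ctrl.observe();P=np.array(o['ee_pos']);T=np.array(o['tcp_rot']);ax=-T[:2,0];print(P.round(2),T[:2,0].round(4),np.round(o['force'],1))
s=snap('wrist','w16.png'); im=s['color'].astype(int)
def P2(x,y,z,o=(528.2,-131.8),a=.026): return proj(s,[*place(np.array([[x,y]]),*o,a)[0],z]).round(1).tolist()
print('pocket rim handle end L/R',P2(-73.8,-11.8,31),P2(-73.8,11.8,31), 'mid',P2(-40,-11.8,31),P2(-40,11.8,31))
print('floor',P2(-73.8,0,19))
h=P[:2]+ax*13.8; a=np.arctan2(ax[1],ax[0])
print('handle end',P2(-72,-10,47.5,h,a),P2(-72,10,47.5,h,a),P2(-72,0,57.5,h,a),'mid',P2(-40,-10,47.5,h,a),P2(-40,10,47.5,h,a))
def runs(v): 
    v=v.tolist(); return v
for r in (150,165,180,195,210,225,240): print(r,[tuple(im[r,c]) [0:3:2] for c in range(272,364,4)])
for c in (300,316,330): print(c,[(r,int(im[r,c,0]),int(im[r,c,2])) for r in range(110,200,4)])
E
```

```text
[ 514.38 -132.16   44.11] [-0.9997 -0.026 ] [-0.2 -0.3 -1. ]
pocket rim handle end L/R [290.6, 170.6] [343.3, 170.5] mid [292.0, 243.8] [341.9, 243.8]
floor [316.9, 169.6]
handle end [292.1, 176.8] [341.9, 176.7] [317.0, 178.3] mid [293.6, 253.3] [340.4, 253.3]
150 [(np.int64(123), np.int64(83)), (np.int64(123), np.int64(83)), (np.int64(125), np.int64(83)), (np.int64(124), np.int64(83)), (np.int64(125), np.int64(83)), (np.int64(125), np.int64(82)), (np.int64(125), np.int64(84)), (np.int64(124), np.int64(83)), (np.int64(124), np.int64(83)), (np.int64(125), np.int64(84)), (np.int64(124), np.int64(84)), (np.int64(124), np.int64(84)), (np.int64(124), np.int64(84)), (np.int64(125), np.int64(85)), (np.int64(126), np.int64(85)), (np.int64(125), np.int64(85)), (np.int64(125), np.int64(85)), (np.int64(127), np.int64(87)), (np.int64(125), np.int64(85)), (np.int64(124), np.int64(84)), (np.int64(125), np.int64(85)), (np.int64(124), np.int64(84)), (np.int64(125), np.int64(85))]
165 [(np.int64(102), np.int64(88)), (np.int64(102), np.int64(86)), (np.int64(103), np.int64(88)), (np.int64(102), np.int
[... 4630 characters left out ...]
, 41), (122, 83, 43), (126, 85, 42), (130, 138, 66), (134, 136, 67), (138, 135, 66), (142, 147, 71), (146, 155, 76), (150, 124, 84), (154, 106, 89), (158, 105, 90), (162, 104, 89), (166, 105, 89), (170, 106, 89), (174, 102, 90), (178, 174, 72), (182, 228, 94), (186, 227, 96), (190, 227, 100), (194, 227, 105), (198, 227, 105)]
330 [(110, 141, 68), (114, 133, 58), (118, 80, 41), (122, 82, 41), (126, 84, 41), (130, 138, 68), (134, 136, 66), (138, 137, 68), (142, 145, 71), (146, 154, 75), (150, 124, 83), (154, 106, 90), (158, 105, 89), (162, 106, 90), (166, 105, 90), (170, 106, 89), (174, 105, 89), (178, 185, 73), (182, 223, 91), (186, 224, 96), (190, 225, 102), (194, 225, 104), (198, 225, 105)]
```

```bash
python3 - <<'E'
from fit import *
import pickle
s=pickle.load(open('w1.pkl','rb')); im=s['color'].astype(int)
mask=((im.min(2)>120)&(im.max(2)-im.min(2)<75)).astype(np.uint8)
for c in (140,146,152): print(c,im[155:170,c,0].tolist())
print(ray(s,147,164,31).round(1),ray(s,147,164,19).round(1))
for r in (180,200,220,240): x=np.where(mask[r,100:200])[0]+100; print(r,x.min(),x.max(),ray(s,x.min(),r,19)[:2].round(1),ray(s,x.max(),r,31)[:2].round(1),ray(s,x.max(),r,19)[:2].round(1))
# lens extents: leftmost and row profile
for r in range(255,350,8): x=np.where(mask[r,100:220])[0]+100; print(r,x.min(),x.max(),end='; ')
for x,y in [(-73.8,0),(40-37.8,0)]: print(proj(s,[*place(np.array([[x,y]]),528.2,-131.8,.026)[0],31]).round(1),proj(s,[*place(np.array([[x,y]]),528.2,-131.8,.026)[0],19]).round(1))
c=np.array([40,0]);print('lens extent',[proj(s,[*place(np.array([q]),528.2,-131.8,.026)[0],z]).round(1).tolist() for q in [(40,-37.8),(40,37.8),(77.8,0)] for z in(19,31)])
E
```

```text
140 [83, 82, 82, 84, 83, 81, 81, 79, 66, 185, 194, 188, 188, 188, 188]
146 [82, 83, 82, 84, 83, 83, 83, 79, 64, 186, 194, 188, 188, 188, 188]
152 [84, 82, 83, 84, 83, 83, 82, 79, 67, 185, 193, 189, 188, 188, 188]
[ 456.1 -129.6   31. ] [ 456.5 -135.4   19. ]
180 137 159 [ 469.  -144.6] [ 467.6 -121.8] [ 468.5 -127.2]
200 140 161 [ 484.7 -144. ] [ 482.6 -121.7] [ 484.2 -127.2]
220 143 163 [ 500.8 -143.3] [ 498.1 -121.6] [ 500.4 -127.1]
240 146 166 [ 517.6 -142.7] [ 514.1 -120.8] [ 517.2 -126.2]
255 148 168; 263 140 175; 271 129 192; 279 122 202; 287 123 202; 295 123 204; 303 124 202; 311 127 196; 319 128 189; 327 137 183; 335 164 177; 343 171 171; [141.2 161.5] [148.9 161.3]
[154.2 259.4] [160.8 255.2]
lens extent [[122.4, 297.3], [114.4, 303.0], [209.8, 297.1], [205.4, 302.9], [171.1, 336.4], [165.3, 343.6]]
```

>>> apply_moves([
  [[1.3,0,0,0,0,0,0],[1.3,0,-3,0,0,0,0],[1.3,0,-5,0,0,0,0],[1.3,0,-6.5,0,0,0,0],[1.3,0,-8,0,0,0,0],[1.3,0,-9.5,0,0,0,0],[1.3,0,-11,0,0,0,0],[1.3,0,-12,0,0,0,0],[1.3,0,-13,0,0,0,0],[1.3,0,-13,0,0,0,0]],
])

```text
clock: 72.8
ee_pos: [518.2, -132.2, 34.3]
tcp_rot: [[-1.0, -0.026, 0.006], [-0.026, 1.0, -0.001], [-0.006, -0.002, -1.0]]
force: [-2.0, 13.5, 64.1]
width: 0.211
grasp_force: 90.4
```

>>> apply_moves([
  [[0,0,2,0,0,0,0],[-1,0,6,0,0,0,0],[-2,0,10,0,0,0,0],[-2,0,12,0,0,0,0],[-2,0,12,0,0,0,0],[-2,0,12,0,0,0,0],[-2,0,12,0,0,0,0],[-2,0,12,0,0,0,0],[-2,0,12,0,0,0,0],[-2,0,12,0,0,0,0]],
])

```text
clock: 74.05
ee_pos: [513.6, -132.1, 43.0]
tcp_rot: [[-1.0, -0.026, -0.0], [-0.026, 1.0, 0.0], [0.0, 0.0, -1.0]]
force: [0.1, 0.2, -0.9]
width: 0.211
grasp_force: 80.5
```

```bash
python3 - <<'E'
from mg import *
o=ctrl.observe();P=np.array(o['ee_pos']);T=np.array(o['tcp_rot']);ax=-T[:2,0];print(P.round(2),T.round(4).tolist(),np.round(o['force'],1),np.round(o['moment'],2))
s=snap('wrist','w17.png'); im=s['color'].astype(int)
m=orange(s['color']); 
for r in (170,173,176,179,182,200,220,240): x=np.where(m[r,260:380])[0]+260; print(r,(x.min(),x.max()) if len(x) else None,end='; ')
def P2(x,y,z,o,a): return proj(s,[*place(np.array([[x,y]]),*o,a)[0],z]).round(1).tolist()
h=P[:2]+ax*13.8;a=np.arctan2(ax[1],ax[0]); zz=P[2]-6.5
print('exp end',[P2(-72,0,zz+z,h,a) for z in(0,10,20)],'sides',P2(-60,-10,zz+10,h,a),P2(-60,10,zz+10,h,a))
print('pocket rim end at 529.7',P2(-73.8,0,31,(529.7,-131.8),.026))
# w9 reversed view
Pw=np.array([525.57,53.1,143.12]);tx=np.array([.9995,.03175,0]);tz=np.array([0,0,-1.]);ty=np.cross(tz,tx);Tw=np.c_[tx,ty,tz]
Rc=T.T@np.array(s['R']).T; c0=T.T@(-np.array(s['R']).T@np.array(s['t'])-P)
R9=(Tw@Rc).T; s9=dict(s); s9['R']=R9; s9['t']=-R9@(Pw+Tw@c0); s9['color']=cv2.cvtColor(cv2.imread('pics/w9.png'),cv2.COLOR_BGR2RGB)
im=s9['color'].astype(int); mask=((im.min(2)>120)&(im.max(2)-im.min(2)<75)).astype(np.uint8)
sh=[rect(-73.8,5,-11.8,11.8),circ(40,37.8)]
b=flat(s9,[rect(-85,90,-45,45)],(529,-131.8,.026),31); b[:, :505]=0
valid=b.astype(np.float32)
p,e=fit(lambda p:flat(s9,sh,p,19)&flat(s9,sh,p,31),mask*b,valid,(529,-131.8,.026)); print('w9 pocket',p.round(3),e)
r=np.where(mask[:,535])[0]; print('end row',r.max(), [proj(s9,[*place(np.array([[-73.8,0]]),529.7,-131.8,.026)[0],z]).round(1).tolist() for z in(19,31)])
E
```

```text
[ 513.62 -132.14   43.02] [[-0.9997, -0.026, -0.0001], [-0.026, 0.9997, 0.0], [0.0001, 0.0, -1.0]] [ 0.1  0.2 -0.9] [-0.01  0.03 -0.  ]
170 None; 173 None; 176 (np.int64(306), np.int64(327)); 179 (np.int64(299), np.int64(334)); 182 (np.int64(296), np.int64(338)); 200 (np.int64(293), np.int64(342)); 220 (np.int64(293), np.int64(342)); 240 (np.int64(293), np.int64(341)); exp end [[317.0, 175.3], [317.0, 176.7], [317.0, 178.2]] sides [292.7, 206.5] [341.4, 206.5]
pocket rim end at 529.7 [316.8, 175.8]
w9 pocket [ 5.31800e+02 -1.31036e+02  3.20000e-02] 0.04597369467162746
end row 323 [[529.5, 325.4], [538.2, 332.3]]
```

>>> apply_moves([
  [[2.5,0,0,0,0,0,0],[2.5,0,-2,0,0,0,0],[2.5,0,-4,0,0,0,0],[2.5,0,-5,0,0,0,0],[2.5,0,-6,0,0,0,0],[2.5,0,-6.5,0,0,0,0],[2.5,0,-7,0,0,0,0],[2.5,0,-7,0,0,0,0],[2.5,0,-7,0,0,0,0],[2.5,0,-7,0,0,0,0]],
])

```text
clock: 75.35
ee_pos: [516.4, -132.3, 36.3]
tcp_rot: [[-1.0, -0.026, 0.001], [-0.026, 1.0, -0.0], [-0.001, -0.0, -1.0]]
force: [0.2, -0.6, 5.8]
width: 0.209
grasp_force: 81.5
```

```bash
python3 - <<'E'
from mg import *
o=ctrl.observe();P=np.array(o['ee_pos']);T=np.array(o['tcp_rot']);print(P.round(2),T.round(4).tolist(),np.round(o['force'],2),np.round(o['moment'],3))
s=snap('side','s3.png')
for n,q in (('lens',(568,-130,45)),('rim near',(568,-169,31))): print(n,proj(s,q).round(1))
E
```

```text
[ 516.44 -132.29   36.28] [[-0.9997, -0.026, 0.0007], [-0.026, 0.9997, -0.0003], [-0.0007, -0.0003, -1.0]] [ 0.18 -0.61  5.85] [-0.243 -0.089 -0.043]
lens [381.9 267.9]
rim near [390.6 282.9]
```

>>> apply_moves([
  [[0,0,3,0,0,0,0],[0,0.8,3,0,0,0.012,0],[0,0.8,2,0,0,0.012,0],[0,0.8,1,0,0,0.012,0],[0,0.8,0,0,0,0.012,0],[0,0.8,-0.5,0,0,0.012,0],[0,0.8,-1,0,0,0.012,0],[0,0.8,-1.5,0,0,0.012,0],[0,0.8,-1.5,0,0,0.012,0],[0,0.8,-1.5,0,0,0.012,0]],
])

```text
clock: 76.65
ee_pos: [517.0, -131.7, 35.3]
tcp_rot: [[-0.999, -0.038, 0.002], [-0.038, 0.999, -0.001], [-0.002, -0.001, -1.0]]
force: [-0.0, 0.0, 17.2]
width: 0.208
grasp_force: 83.3
```

```bash
python3 - <<'E'
from h import *
o=ctrl.observe();P=np.array(o['ee_pos']);T=np.array(o['tcp_rot']);print(P.round(2),T[:,0].round(4).tolist(),np.round(o['force'],2),np.round(o['moment'],3))
E
```

```text
[ 516.96 -131.68   35.33] [-0.9993, -0.0379, -0.0018] [-0.02  0.   17.18] [-0.088  0.368 -0.195]
```

>>> apply_moves([
  [[0,0,0.5,0,0,0,0.5],[0,0,1,0,0,0,0.5],[0,0,1,0,0,0,0.5],[0,0,40,0,0,0,0.5],[0,20,90,0,0,-0.01,0.5],[20,60,135,0,0,-0.01,0.5],[24,72,135,0,0,-0.01,0.5],[24,72,135,0,0,-0.01,0.5],[24,72,135,0,0,-0.01,0.5],[24,72,135,0,0,-0.01,0.5]],
])

```text
clock: 77.9
ee_pos: [539.4, -60.0, 168.6]
tcp_rot: [[-1.0, -0.027, -0.002], [-0.027, 1.0, 0.0], [0.002, 0.0, -1.0]]
force: [-0.2, -0.2, -0.2]
width: 0.501
grasp_force: 0.0
```

```bash
cat > look.py <<'E'
from mg import *
import pickle
o=ctrl.observe();print(np.round(o['ee_pos'],2),np.round(o['tcp_rot'],3)[:,0])
s=snap('wrist','w18.png'); pickle.dump(s,open('w18.pkl','wb')); im=s['color'].astype(float); R,G,B=im[...,0],im[...,1],im[...,2]
wood=((R-B>.4*R)&(R>100)).astype(np.uint8)   # brass + wood (warm)
A=(529.7,-131.8,.026)
roi=flat(s,[rect(-80,84,-44,44)],A,35)
m=wood*roi
print('roi warm px',m.sum())
brass=((R-B>.4*R)&(G>.72*R)&(R>100)).astype(np.uint8)*roi; ys,xs=np.where(brass); print('brass',len(xs),xs.min() if len(xs) else 0,xs.max() if len(xs) else 0,ys.min() if len(xs) else 0,ys.max() if len(xs) else 0)
for dz in (19,25,30):
    ring=lambda p:(hull3(s,[(x,y,z+dz) for x,y,z in LENS],p)) 
    def M(p): return hull3(s,[(x,y,z+dz) for x,y,z in HAND],p)|(ring(p)&~hull3(s,[(40+32.5*np.cos(a),32.5*np.sin(a),dz+13) for a in t],p))
    q,e=fit(M,m,roi.astype(np.float32),A,(3,3,.03)); print('dz',dz,q.round(3),round(e,4))
E
python3 look.py
```

```text
[539.44 -60.01 168.6 ] [-1.    -0.027  0.002]
roi warm px 3928
brass 1961 190 276 144 311
dz 19 [ 5.33595e+02 -1.32599e+02  2.00000e-02] 0.0918
dz 25 [ 5.32480e+02 -1.30951e+02  2.40000e-02] 0.1076
dz 30 [ 5.31865e+02 -1.29645e+02  2.00000e-02] 0.1454
```

```bash
python3 - <<'E'
from mg import *
import pickle
s=pickle.load(open('w18.pkl','rb')); im=s['color'].astype(float); R,G,B=im[...,0],im[...,1],im[...,2]
A=(530,-132,.026); roi=flat(s,[rect(-78,80,-42,42)],A,33); m=((R-B>.33*R)&(R>100)).astype(np.uint8)*roi
from itertools import product
best=[]
for dz in range(15,36,4):
  for ri in (30,32):
    def M(p): return hull3(s,[(x,y,z+dz) for x,y,z in HAND],p)|hull3(s,[(x,y,z+dz) for x,y,z in NECK],p)|(hull3(s,[(x,y,z+dz) for x,y,z in LENS],p)&~hull3(s,[(40+ri*np.cos(a),ri*np.sin(a),dz+13) for a in t],p))
    q,e=fit(M,m,roi.astype(np.float32),A,(3,3,.03)); best.append((round(e,4),dz,ri,q.round(3).tolist()))
print(*sorted(best)[:6],sep='\n')
# rectified strip along the handle axis at z=31: colours
for y in (-16,-13,-11,-9,0,9,11,13,16):
    print(y,[int(R[int(v),int(u)]) if 0<=v<480 else -1 for u,v in [proj(s,[*place(np.array([[x,y]]),*A)[0],31]) for x in range(-80,-10,3)]],[int(B[int(v),int(u)]) for u,v in [proj(s,[*place(np.array([[x,y]]),*A)[0],31]) for x in (-60,-40)]])
E
```

```text
(np.float64(0.0817), 19, 32, [533.644, -132.614, 0.027])
(np.float64(0.0846), 23, 32, [532.488, -131.416, 0.025])
(np.float64(0.0923), 23, 30, [532.201, -131.58, 0.022])
(np.float64(0.0949), 15, 32, [534.469, -133.526, 0.021])
(np.float64(0.0955), 19, 30, [532.901, -132.969, 0.026])
(np.float64(0.1047), 27, 30, [530.637, -130.59, 0.022])
-16 [100, 100, 99, 99, 100, 99, 99, 99, 100, 100, 98, 98, 98, 100, 98, 98, 100, 100, 99, 99, 100, 100, 101, 101] [85, 82]
-13 [101, 99, 100, 100, 100, 100, 99, 99, 99, 99, 100, 97, 99, 100, 99, 100, 99, 99, 99, 100, 99, 100, 101, 100] [85, 83]
-11 [100, 99, 100, 100, 94, 98, 96, 77, 92, 108, 91, 87, 108, 91, 76, 91, 110, 71, 89, 115, 96, 78, 93, 109] [70, 71]
-9 [100, 101, 99, 101, 141, 214, 210, 210, 214, 213, 206, 210, 212, 210, 210, 211, 212, 205, 210, 213, 209, 209, 208, 209] [85, 78]
0 [100, 101, 102, 90, 227, 224, 223, 223, 223, 223, 223, 224, 225, 225, 224, 224, 225, 225, 225, 224, 225, 225, 224, 224] [102, 105]
9 [103, 103, 101, 102, 172, 218, 223, 224, 217, 219, 222, 224, 224, 217, 220, 222, 224, 225, 219, 222, 224, 226, 218, 220] [94, 90]
11 [102, 103, 102, 102, 227, 167, 187, 177, 172, 176, 177, 180, 174, 170, 177, 197, 104, 146, 186, 196, 79, 105, 114, 151] [91, 57]
13 [103, 103, 101, 101, 93, 91, 126, 162, 93, 93, 90, 125, 163, 92, 92, 91, 112, 133, 101, 99, 115, 130, 133, 103] [129, 78]
16 [102, 102, 102, 103, 101, 101, 102, 101, 100, 101, 102, 102, 100, 101, 102, 101, 101, 103, 104, 103, 104, 103, 104, 104] [87, 86]
```

>>> apply_moves([
  [[-10,-40,0,0,0,0,0],[-21,-72,0,0,0,0,0],[-21,-72,-40,0,0,0,0],[-21,-72,-80,0,0,0,0],[-21,-72,-108,0,0,0,0],[-21,-72,-114,0,0,0,0],[-21,-72,-118,0,0,0,0],[-21,-72,-121,0,0,0,0],[-21,-72,-124,0,0,0,0],[-21,-72,-124,0,0,0,0]],
])

```text
clock: 79.2
ee_pos: [519.3, -131.4, 45.8]
tcp_rot: [[-1.0, -0.028, 0.0], [-0.028, 1.0, -0.0], [-0.0, -0.0, -1.0]]
force: [0.6, 0.4, -0.6]
width: -0.005
grasp_force: 0.0
```

>>> apply_moves([
  [[0,0,-0.5,0,0,0,0],[0,0,-1,0,0,0,0],[0,0,-1.5,0,0,0,0],[0,0,-2,0,0,0,0],[0,0,-2.5,0,0,0,0],[0,0,-3,0,0,0,0],[0,0,-3.5,0,0,0,0],[0,0,-4,0,0,0,0],[0,0,-4.5,0,0,0,0],[0,0,-4.5,0,0,0,0]],
])

```text
clock: 80.45
ee_pos: [519.1, -131.3, 41.0]
tcp_rot: [[-1.0, -0.028, -0.0], [-0.028, 1.0, 0.0], [0.0, 0.0, -1.0]]
force: [0.4, 0.8, 0.4]
width: -0.001
grasp_force: 0.0
```

```bash
python3 - <<'E'
from h import *
o=ctrl.observe();P=np.array(o['ee_pos']);T=np.array(o['tcp_rot']);print(P.round(2),T[:,0].round(4).tolist(),np.round(o['force'],2),np.round(o['moment'],3))
E
```

```text
[ 519.12 -131.33   40.99] [-0.9996, -0.028, 0.0001] [0.38 0.83 0.39] [ 0.036  0.04  -0.014]
```

>>> apply_moves([
  [[0,0,-0.5,0,0,0,0],[0,0,-1,0,0,0,0],[0,0,-1.5,0,0,0,0],[0,0,-2,0,0,0,0],[0,0,-2.5,0,0,0,0],[0,0,-3,0,0,0,0],[0,0,-3,0,0,0,0],[0,0,-3.3,0,0,0,0],[0,0,-3.3,0,0,0,0],[0,0,-3.3,0,0,0,0]],
])

```text
clock: 81.7
ee_pos: [519.7, -131.4, 38.9]
tcp_rot: [[-1.0, -0.028, 0.002], [-0.028, 1.0, -0.0], [-0.002, -0.0, -1.0]]
force: [-4.2, 1.9, 25.5]
width: 0.0
grasp_force: 13.1
```

```bash
python3 - <<'E'
from h import *
o=ctrl.observe();P=np.array(o['ee_pos']);print(P.round(2),np.round(o['force'],2),np.round(o['moment'],3))
E
```

```text
[ 519.71 -131.39   38.88] [-4.19  1.92 25.5 ] [ 0.448  0.682 -0.008]
```

>>> apply_moves([
  [[0,0,25,0,0,0,0],[30,1,25,0,0,0,0],[60,2,25,0,0,0,0],[80,2,20,0,0,0,0],[80,2,5,0,0,0,0],[80,2,-2,0,0,0,0],[80,2,-4,0,0,0,0],[80,2,-5,0,0,0,0],[80,2,-5.5,0,0,0,0],[80,2,-5.5,0,0,0,0]],
])

```text
clock: 82.95
ee_pos: [599.2, -129.4, 32.5]
tcp_rot: [[-1.0, -0.028, 0.0], [-0.028, 1.0, -0.0], [-0.0, -0.0, -1.0]]
force: [0.1, -0.3, -0.1]
width: -0.003
grasp_force: 0.0
```

>>> apply_moves([
  [[0,0,50,0,0,0,0],[-20,20,95,0,0,0,0],[-65,40,95,0,0,0,0],[-115,60,95,0,0,0,0],[-165,90,95,0,0,0,0],[-209,121,95,0,0,0,0],[-212,121,95,0,0,0,0],[-212,121,55,0,0,0,0],[-212,121,10,0,0,0,0],[-212,121,3,0,0,0,0]],
])

```text
clock: 84.2
ee_pos: [386.6, -8.4, 33.7]
tcp_rot: [[-1.0, -0.028, -0.003], [-0.028, 1.0, 0.001], [0.003, 0.001, -1.0]]
force: [0.8, -0.1, -0.4]
width: 0.001
grasp_force: 0.0
```

```bash
python3 - <<'E'
from fit import *
o=ctrl.observe();print(np.round(o['ee_pos'],2),np.round(o['tcp_rot'],3)[:,0],np.round(o['force'],1))
s=snap('wrist','w19.png'); m=orange(s['color'])
# far view: other things and seated tools check from the top camera
t=snap('top','t2.png'); a=cv2.imread('pics/top0.png').astype(int); b=cv2.imread('pics/t2.png').astype(int)
for n,(x0,y0,x1,y1) in dict(phone=(150,238,216,280),mug=(170,135,222,182),cup=(440,140,482,182),calc=(515,242,568,312),teal=(355,312,414,360),blue=(175,340,225,395)).items():
    A=a[y0:y1,x0:x1].mean(2);B=b[y0:y1,x0:x1].mean(2); k=np.median(B)/max(1,np.median(A)); sh,_=cv2.phaseCorrelate(A.astype(np.float32),B.astype(np.float32)); print(n,np.round(sh,2))
for n,(u,z) in {'scissors leftover':((585,354),10),'mag':((380,350),10),'st':((587,-355),20)}.items(): pass
E
```

```text
[386.55  -8.39  33.72] [-1.    -0.028  0.003] [ 0.8 -0.1 -0.4]
phone [-0.15  0.47]
mug [-0.02 -0.06]
cup [0.4  0.41]
calc [-0.    0.05]
teal [23.81  1.85]
blue [10.08 29.63]
```

>>> apply_moves([
  [[12,0,2,0,0,0,0],[24,0.5,2,0,0,0,0],[44,1,2,0,0,0,0],[64,1.5,2,0,0,0,0],[84,2,2,0,0,0,0],[104,2.5,2,0,0,0,0],[124,3,2,0,0,0,0],[144,3.5,2,0,0,0,0],[164,4,2,0,0,0,0],[184,4.5,2,0,0,0,0]],
])

```text
clock: 85.55
ee_pos: [571.9, -3.6, 38.3]
tcp_rot: [[-1.0, -0.028, -0.0], [-0.028, 1.0, 0.0], [0.0, 0.0, -1.0]]
force: [-5.0, -0.3, -3.2]
width: 0.005
grasp_force: 2.5
```

>>> apply_moves([
  [[10,0.3,0,0,0,0,0],[18,0.5,0,0,0,0,0],[26,0.8,0,0,0,0,0],[34,1,0,0,0,0,0],[40,1.2,0,0,0,0,0],[43,1.2,0,0,0,0,0],[45,1.2,0,0,0,0,0],[46,1.2,0,0,0,0,0],[46,1.2,0,0,0,0,0],[46,1.2,0,0,0,0,0]],
])

```text
clock: 86.8
ee_pos: [616.2, -2.6, 37.1]
tcp_rot: [[-1.0, -0.028, -0.002], [-0.028, 1.0, 0.0], [0.002, 0.0, -1.0]]
force: [-7.0, -0.5, 5.2]
width: -0.001
grasp_force: 3.9
```

```bash
python3 - <<'E'
from fit import *
o=ctrl.observe();print(np.round(o['ee_pos'],2),np.round(o['force'],1))
a=cv2.imread('pics/top0.png').astype(int); t=snap('top','t3.png'); b=cv2.imread('pics/t3.png').astype(int)
for n,f in dict(teal=lambda i:(i[...,1]-i[...,2]>60)&(i[...,0]-i[...,2]>40),blue=lambda i:(i[...,0]-i[...,2]>70)&(i[...,0]-i[...,1]>50)).items():
    for i in (a,b):
        ys,xs=np.where(f(i)[300:400,150:420]); print(n,len(xs),xs.mean()+150,ys.mean()+300)
E
```

```text
[616.19  -2.57  37.09] [-7.  -0.5  5.2]
teal 997 366.78635907723174 339.518555667001
teal 932 377.4452789699571 337.6019313304721
blue 959 196.7810218978102 362.46715328467155
blue 0 nan nan<stdin>:6: RuntimeWarning: Mean of empty slice.
  ret = ret.dtype.type(ret / rcount)
```

```bash
python3 - <<'E'
import cv2,numpy as np
a=cv2.imread('pics/top0.png').astype(int)
for f in ('top0','t1','t2','t3'):
    b=cv2.imread(f'pics/{f}.png').astype(int); print(f,[b[y,x].tolist() for x,y in ((193,357),(210,380),(180,357),(372,343),(400,324),(300,300),(190,302),(175,218))])
    d=(b[...,0]-b[...,2]>15); ys,xs=np.where(d[330:410,150:260]); print(len(xs), xs.mean()+150 if len(xs) else 0, ys.mean()+330 if len(xs) else 0)
    te=(b[...,1]-b[...,2]>60)&(b[...,0]-b[...,2]>40); n,l,st,c=cv2.connectedComponentsWithStats(te.astype(np.uint8)); print([(st[i].tolist(),c[i].round(1).tolist()) for i in range(1,n) if st[i,4]>80])
E
```

```text
top0 [[207, 112, 56], [216, 118, 57], [205, 111, 53], [170, 196, 48], [172, 202, 44], [29, 40, 82], [162, 186, 198], [43, 46, 47]]
1037 197.31436837029895 362.76277724204436
[([357, 314, 53, 44, 936], [377.4, 337.6])]
t1 [[188, 102, 52], [199, 109, 60], [184, 100, 49], [205, 239, 245], [207, 240, 245], [188, 228, 239], [143, 166, 178], [41, 42, 43]]
938 195.17164179104478 360.1780383795309
[]
t2 [[172, 215, 227], [103, 127, 138], [168, 209, 224], [206, 241, 246], [103, 105, 100], [198, 235, 245], [213, 243, 247], [10, 31, 70]]
0 0 0
[]
t3 [[131, 163, 174], [111, 138, 150], [156, 196, 213], [163, 187, 51], [163, 191, 43], [152, 190, 206], [121, 147, 157], [202, 238, 247]]
0 0 0
[([357, 314, 53, 44, 932], [377.4, 337.6])]
```

>>> apply_moves([
  [[0.5,0,0,0,0,0,0],[1,0,0,0,0,0,0],[1.5,0,0,0,0,0,0],[2,0,0,0,0,0,0],[2.5,0,0,0,0,0,0],[3,0,0,0,0,0,0],[3,0,0,0,0,0,0],[3,0,0,0,0,0,0],[3,0,0,0,0,0,0],[3,0,0,0,0,0,0]],
])

```text
clock: 88.1
ee_pos: [616.2, -2.5, 36.8]
tcp_rot: [[-1.0, -0.028, -0.007], [-0.028, 1.0, 0.0], [0.007, 0.001, -1.0]]
force: [-24.6, -2.2, 16.3]
width: 0.001
grasp_force: 12.2
```

>>> apply_moves([
  [[-5,0,0,0,0,0,0],[-20,0,0,0,0,0,0],[-60,0,10,0,0,0,0],[-100,0,60,0,0,0,0],[-120,0,110,0,0,0,0],[-120,0,150,0,0,0,0],[-120,0,150,0,0,0,0],[-120,0,150,0,0,0,0],[-120,0,150,0,0,0,0],[-120,0,150,0,0,0,0]],
])

```text
clock: 89.35
ee_pos: [499.9, -2.6, 186.3]
tcp_rot: [[-1.0, -0.028, -0.002], [-0.028, 1.0, 0.0], [0.002, 0.0, -1.0]]
force: [-0.3, 0.6, -0.1]
width: 0.002
grasp_force: 0.0
```

```bash
python3 - <<'E'
from h import *
s=snap('wrist','w20.png'); im=s['color'].astype(int)
print('panel rows', [(z,x,proj(s,[x,0,z]).round(0).tolist()) for x,z in ((628,67),(644,67),(630,86),(640,86))])
u=int(proj(s,[628,0,67])[0]); print([(r,im[r,u].tolist()) for r in range(230,400,5)])
k=[ray(s,*p,36).round(1) for p in []]
m=((im[...,0]-im[...,2]>90)&(im[...,1]>.72*im[...,0])).astype(np.uint8); n,l,st,c=cv2.connectedComponentsWithStats(m)
for i in range(1,n):
    if st[i,4]>80: print('brass',st[i].tolist(),ray(s,*c[i],36).round(1))
print(ctrl.observe()['ee_pos'],ctrl.observe()['clock'])
E
```

```text
panel rows [(67, 628, [316.0, 382.0]), (67, 644, [315.0, 397.0]), (86, 630, [316.0, 398.0]), (86, 640, [315.0, 408.0])]
[(230, [150, 83, 69]), (235, [151, 83, 69]), (240, [149, 81, 66]), (245, [149, 81, 67]), (250, [150, 83, 69]), (255, [149, 82, 68]), (260, [149, 81, 67]), (265, [147, 82, 67]), (270, [148, 84, 68]), (275, [148, 83, 66]), (280, [146, 81, 65]), (285, [148, 80, 65]), (290, [67, 60, 59]), (295, [66, 59, 59]), (300, [66, 60, 60]), (305, [68, 61, 61]), (310, [66, 60, 59]), (315, [66, 61, 59]), (320, [66, 60, 59]), (325, [134, 128, 121]), (330, [133, 126, 120]), (335, [133, 124, 119]), (340, [133, 124, 118]), (345, [132, 125, 118]), (350, [131, 125, 117]), (355, [131, 123, 118]), (360, [130, 122, 118]), (365, [129, 121, 118]), (370, [129, 122, 116]), (375, [128, 122, 115]), (380, [128, 89, 73]), (385, [194, 133, 93]), (390, [193, 132, 91]), (395, [177, 118, 83])]
[499.92921612  -2.61207799 186.5086537 ] 89.4
```

```bash
python3 - <<'E'
from h import *
im=cv2.cvtColor(cv2.imread('pics/w20.png'),cv2.COLOR_BGR2RGB).astype(int); s=ctrl.snapshot('wrist')
for y in (150,-150):
    c=proj(s,[628,y,67]); d=proj(s,[630,y,86]); b=proj(s,[628,y,5]);print(y,'panel base/top',b.round(),c.round(),'chest top edge',d.round())
    print([(r,im[r,int(c[0])].sum()//3) for r in range(int(b[1])-14,min(480,int(d[1])+30),2)])
t=ctrl.snapshot('top'); it=t['color'].astype(int)
for y in (130,-130):
    for x,z in ((628,67),(631,86)): print(y,x,z,proj(t,[x,y,z]).round(1))
    c=int(proj(t,[628,y,67])[0]); print([(r,it[r,c].tolist()) for r in range(178,206,2)])
E
```

```text
150 panel base/top [455. 348.] [483. 385.] chest top edge [493. 402.]
[(333, np.int64(92)), (335, np.int64(90)), (337, np.int64(92)), (339, np.int64(92)), (341, np.int64(91)), (343, np.int64(91)), (345, np.int64(85)), (347, np.int64(83)), (349, np.int64(87)), (351, np.int64(86)), (353, np.int64(88)), (355, np.int64(89)), (357, np.int64(94)), (359, np.int64(92)), (361, np.int64(89)), (363, np.int64(92)), (365, np.int64(86)), (367, np.int64(84)), (369, np.int64(66)), (371, np.int64(68)), (373, np.int64(66)), (375, np.int64(68)), (377, np.int64(66)), (379, np.int64(67)), (381, np.int64(67)), (383, np.int64(66)), (385, np.int64(66)), (387, np.int64(65)), (389, np.int64(66)), (391, np.int64(67)), (393, np.int64(65)), (395, np.int64(66)), (397, np.int64(65)), (399, np.int64(73)), (401, np.int64(76)), (403, np.int64(76)), (405, np.int64(76)), (407, np.int64(75)), (409, np.int64(76)), (411, np.int64(76)), (413, np.int64(76)), (415, np.int64(75)), (417, np.int64(75)), (419, np.int64(76)), (421, np.int64(76)), (423, np.int64(75)), (425, np.int64(74)), (427, np.int64(75)), (429, np.int64(75)), 
[... 1132 characters left out ...]
.7]
130 631 86 [263.1 194.4]
[(178, [80, 85, 84]), (180, [86, 94, 93]), (182, [86, 95, 91]), (184, [89, 98, 96]), (186, [98, 107, 108]), (188, [107, 117, 114]), (190, [112, 124, 120]), (192, [110, 121, 120]), (194, [124, 130, 120]), (196, [133, 137, 122]), (198, [163, 158, 137]), (200, [184, 176, 148]), (202, [219, 204, 164]), (204, [223, 210, 170])]
-130 628 67 [371.1 198.3]
-130 631 86 [371.9 195. ]
[(178, [103, 72, 49]), (180, [78, 65, 54]), (182, [69, 70, 65]), (184, [70, 70, 68]), (186, [73, 76, 69]), (188, [72, 75, 72]), (190, [72, 72, 71]), (192, [71, 75, 69]), (194, [75, 76, 74]), (196, [73, 76, 71]), (198, [71, 73, 68]), (200, [75, 74, 71]), (202, [73, 75, 69]), (204, [73, 72, 70])]
```

```bash
python3 - <<'E'
from h import *
def knobs(im,s):
    im=im.astype(int); m=((im[...,0]-im[...,2]>60)&(im[...,1]>.7*im[...,0])&(im[...,2]<.55*im[...,0])).astype(np.uint8)
    n,l,st,c=cv2.connectedComponentsWithStats(m)
    for i in range(1,n):
        X=ray(s,*c[i],36)
        if 15<st[i,4]<150 and abs(X[1])<130 and 380<X[0]<680: print(st[i].tolist(),X.round(1))
s=snap('side','s9.png')
a=cv2.cvtColor(cv2.imread('pics/side0.png'),cv2.COLOR_BGR2RGB)
print('start');knobs(a,s);print('now');knobs(s['color'],s)
print('expected shut', proj(s,[617,88,36]),proj(s,[621,-92,36]))
E
```

```text
start
[319, 216, 9, 10, 67] [527.3  84.7  36. ]
[357, 262, 10, 10, 78] [531.9 -95.6  36. ]
now
[348, 204, 9, 10, 68] [616.1  86.8  36. ]
[387, 248, 10, 10, 76] [621.  -93.1  36. ]
expected shut [351.74727117 207.83198498] [391.10979106 251.70397779]
```

```bash
python3 -c "
from rig import ctrl
print(ctrl.finish_job())"
```

```text
the job is handed in; nothing more can be done
None
```

I handed the job in at about 89 s: all five tools are pressed into their cut-outs with both pen-case plates facing up, the drawer is pushed shut against its stop, and as far as I could check the bystanders are where they were. The arm hid the blue magnifier look-alike from the cameras at the end, so I did not confirm its position.

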